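# Clean, close and pin a hinged casting mould

## Task

Get the hinged casting mould ready for pouring: with the scraper held in the gripper, not with the fingers, wipe the three resin lumps off the flat lower half into the steel tray on its side, and set the scraper down on the bench. Then fold the upper half shut, take the red locking pin from its holder and push it through the aligned holes of both halves until its collar sits on the upper half. Finish holding: keep gripping the pin and pressing it firmly down, with about 15 N, so that the rubber seal stays squeezed and the halves stay tight together, and leave the tube rack, beaker and wash bottle where they are.

Things in the scene. Friction and masses are not known exactly. Their poses are not given: they have to be found in the camera images.
- mould: the fixed lower half of the mould: an aluminium block 130 (x) x 140 (y) x 30 mm; origin at the centre of its underside, on the bench. Its top face, at z = 30 mm, is flat. +x points to the hinge side, away from the robot; the tray hangs on its -y side. It stands turned by up to 0.3 rad
- chip_tray: open steel tray fixed against the mould's -y flank: 140 (x) x 95 (y) x 22 mm high, walls 3 mm; origin at the centre of its underside, 117.5 mm to -y of the mould's origin; axes parallel to the mould's
- leaf (a joint): swing of the mould's upper half (aluminium, 130 x 140 x 14 mm, 0.5 kg) about the hinge axis, rad. 0: shut, level on its seal, top face then about 46 mm above the bench; 1.57 upright; as found 1.65 to 1.9, leaning away from the robot. Stiff hinge (0.4 N m): it stays where it is left
- cover (a joint): how far the upper half rides above (+) or has sunk into (-) its blue rubber seal, m, when shut: the hinge floats. About -0.0006 resting shut by its own weight; pressed down, the seal gives about 1 mm per 7 N, and -0.0025 is metal to metal (about 13 N of push). It springs back when let go
- hinge_axis (a point): middle of the hinge axis: 72 mm to +x of the mould's origin and 32.5 mm above its underside; axis along the mould's y
- leaf_handle (a point): middle of the round steel bar handle (10 mm thick, 70 mm clear between its two arms, parallel to the hinge) on the leaf's free edge: 25 mm of free gap to the edge, 167 mm from the hinge axis and 7 mm above the leaf's underside; at the top when the leaf is open, on the robot's side when shut. Can be pinched from above at any angle of the leaf, which then turns in the grip
- leaf_hole (a point): centre of the mouth of the leaf's pin hole in its outer face: 13.5 mm hole right through the 14 mm leaf, on the middle line, 117 mm from the hinge axis, 20 mm from the free edge; point z is the outward normal of the outer face (up when shut)
- base_hole (a point): centre of the mouth of the pin hole in the lower half's top face: 13.5 mm, right through the 30 mm block, 45 mm to -x of the mould's origin; straight under leaf_hole when the leaf is shut
- pin: the locking pin, 0.10 kg, upright: steel shank 12 mm thick and 40 mm long with a bevelled tip, then a collar 26 mm in diameter and 5 mm thick, then a red round grip 18 mm in diameter and 35 mm long; 80 mm in all; origin at the tip, z up along the shank
- pin_tip (a point): the lower end of the pin, same as its origin; home, with the collar on the leaf, it is 40 mm below the leaf's outer face, 4 to 6 mm above the bench
- pin_holder: fixed black plastic block 60 x 60 x 48 mm with a 15 mm hole through its middle, in which the pin stands, collar on the block; origin at the centre of its underside
- scraper: loose nylon scraper block, 0.14 kg, standing on the bench: light blue foot 100 (x) x 16 (y) x 12 mm, and on it a dark blue grip 46 (x) x 14 (y) mm, up to 52 mm above the underside; origin at the centre of the underside
- chip0: a lump of cured amber resin, 26 x 19 x 10 mm, lying flat; origin at its underside, near its middle
- chip1: a lump of cured amber resin, 26 x 19 x 10 mm, lying flat; origin at its underside, near its middle
- chip2: a lump of cured amber resin, 26 x 19 x 10 mm, lying flat; origin at its underside, near its middle
- tube_rack: bystander: pink rack with eight red-capped tubes, 88 x 158 x 119 mm; origin at the centre of its underside
- beaker: bystander: glass beaker 72 mm in diameter, 90 mm high; origin at the centre of its underside
- wash_bottle: bystander: white bottle with blue cap, 64 mm in diameter, 160 mm high; origin at the centre of its underside
Not all that is in view belongs to the job. What is meant by the scraper is not yellow, and is the larger of those in its own colour. There is more than one size of the pin; the job needs the smaller.

How it is judged:
By the outcome, as a careful person would: the job done as asked, in the order asked, and still so for the second after the job is handed in, while the arm keeps its last pose, push and grip.
It also fails if it takes over 72 s, if anything falls off the work surface, if the arm or the gripper's body presses on something with over 40 N, if the wrist force passes 120 N, or if a joint passes its speed limit or range.

## Robot

A 7-joint arm with a two-finger parallel gripper is mounted at the origin on the work surface. World frame = base frame: x ahead of the robot, y to its left, z up, the work surface at z = 0. Lengths are in m, angles in rad, forces in N, time in s.
With the tool pointing down it reaches from about 0.425 to 0.925 m from the base axis. Payload 6.8 kg.
Tool frame: the origin (TCP) lies midway between the tips of the shut fingers; the grasp point (between the pads) lies 19 mm behind it; y points along the fingers, z is the direction in which the jaws open and shut, and the axes are right-handed (so a half turn about y gives the same grasp; the last joint's range is limited). The gripper opens to 85 mm and grips with 20 to 120 N. Pads are 22 mm wide; open, the fingers measure 114 mm over their backs; the gripper's body (76 mm by 85 mm) begins 54 mm behind the grasp point. The pads swing forward as they close: fully open they stand 13 mm farther back than shut.
Start: joints at [1.129, 0.477, 0.022, 1.555, -0.011, 1.109, -0.083], TCP at [0.221, -0.638, 0.231] pointing down, gripper open.
Joint ranges: [-2.96, 2.96], [-0.34, 2.1], [-1.41, 1.46], [0.24, 2.44], [-1.37, 4.51], [0.17, 1.92], [-2.96, 2.96]. Speed limits (rad/s): [2.39, 2.39, 3.14, 3.14, 3.14, 3.14, 3.14].

## Interface

Orientations are given as a unit quaternion [w, x, y, z].
In Python, from station import bot gives the robot as it stands. The module is installed in compiled form; this text tells all that it offers.
- The arm moves only by the shell command python3 -m crank 'ROWS' [FORCE]. ROWS is JSON, a list of rows, each an object with "linear": the shift along the tool's x, y, z in m, a list of three; "dr": the turn, a rotation vector about the tool's x, y, z in degrees, a list of three; "hand": the gripper command: -1 is shut, 1 is fully open, values between are in proportion. A call has 1 to 10 rows; each row is the pose to reach, as a shift and turn from the pose commanded when the call began, along the tool's axes at that moment; what a row does not reach only later rows make up. A row lasts 1/12 s, in which the tool goes at most 41.7 mm and 7.16 degrees, less where a joint would pass 70% of its speed; a pose out of reach is approached as far as the arm can. A call with a gripper value outside its range is refused whole. The fingers move at their own pace and stop on an object; FORCE is the grip in N (left out, the last holds). Time passes only in rows, so rows that repeat a pose let the fingers close. It gives the time, the measured TCP pose, the force and the opening at its end, in the units of the state.
- bot.get_obs(): the state, without advancing time (a new reading comes with each control period).
- bot.read_camera(name): name is "scene" or "top" or "wrist"; returns the picture (400x640x3 uint8, blue, green, red); there is no depth.
- bot.camera_params(name): a dict with "K" (3x3 intrinsics, pixels), "R" (3x3) and "t" (3): a world point X has camera coordinates R X + t; the wrist camera has in their place "hand_eye" (4x4, takes a point from camera to tool coordinates, whose origin is the TCP and whose axes are the tool frame's). Camera axes: x right, y down, z forward; pixel columns grow to the right and rows downward; lengths in m; the calibration is good to about 2 mm. A picture is of the moment at which its call begins: read the wrist's pose just before it. camera_params takes no time and is no camera call.
- bot.hand_in(): hands the job in, once; it reports no verdict.
Trained networks look in the newest picture that a camera, given by its name, has taken for a name from the list of things; names that differ only in an ending like _2 or _b are one class to them, and where a whole thing is asked for, a point or a joint stands for the part that bears it (a point fixed in the world has none). Each returns a list of dicts, best first, with "score" (0 to 1); they miss things now and then, are a little off and sometimes report something else, mostly with a low value. They report only what shows in the picture. A call takes as long as a camera call. They do not tell look-alikes from the thing itself.
- bot.search_frame(camera, target): "extent" ([left, top, right, bottom] in pixels, round what is visible of it).
- bot.cut_out(camera, target): "pixels" (400x640 bool, what is visible of it) and "extent" ([left, top, right, bottom] in pixels, round what is visible of it).
- bot.place_of(camera, target): "xy" ([column, row] in pixels: a listed point, or the origin of a listed thing).
The state is a dict: "t": time; "q": joint angles; "joint_vel": joint speeds; "joint_torque": joint torques, N m; "eef_pos": TCP position; "tool_rot": TCP orientation; "contact_force": force on the tool from outside, world axes, zero at the start; "torque": the same for the moment, N m; "gripper_width": opening from 0.0 (shut) to 1.0 (fully open).
Only numpy, scipy, OpenCV 4.12 (cv2) and the standard library are available. Lean on these libraries where they do the work, as an engineer would, in place of code of your own. Each camera call takes 0.05 s, during which the arm holds its last target. There are 200 camera calls.

## Working session

There is one attempt and no reset: what is moved stays moved. The work goes in short steps, Python scripts to look and compute and a shell command to move; the robot and the scene stay as the last step left them, time stands still between calls to the robot, and variables do not carry over. Pictures are saved under pics/ and viewed, about 8 in all and at most 12, crops included, and the job is handed in when it is done.

```bash
mkdir -p pics
python3 - <<'E'
from station import bot
import cv2,numpy as np
np.set_printoptions(precision=4,suppress=True)
print(bot.get_obs())
ims=[]
for n in("scene","top"):
    im=bot.read_camera(n); cv2.imwrite(f"pics/{n}0.png",im)
    p=bot.camera_params(n); print(n,p["K"].tolist(),np.array(p["R"]).tolist(),p["t"])
    for t in ["mould","scraper","pin","chip0","pin_holder","base_hole","leaf_handle","leaf_hole","hinge_axis","chip_tray","tube_rack","beaker","wash_bottle","pin_tip"]:
        r=bot.place_of(n,t); print(n,t,[(np.round(d["xy"]).tolist(),round(d["score"],2)) for d in r])
print(bot.camera_params("wrist"), bot.get_obs()["t"])
E
```

```text
{'t': 0.0, 'q': array([ 1.1289,  0.4778,  0.0223,  1.5565, -0.0115,  1.1093, -0.0831]), 'joint_vel': array([ 0.0006, -0.0005, -0.0011, -0.0001, -0.0005, -0.001 ,  0.0005]), 'joint_torque': array([ -0.0004, -59.6468,   1.6079, -28.1202,   0.0124,   0.0093,
        -0.0001]), 'eef_pos': array([ 0.2209, -0.6372,  0.2303]), 'tool_rot': array([ 0.1173, -0.1176,  0.6979, -0.6967]), 'contact_force': array([0.6193, 0.1863, 0.1159]), 'torque': array([ 0.013 , -0.0124, -0.0503]), 'gripper_width': 1.0014890818692253}
scene [[380.24670167521987, 0.0, 325.48101381101003], [0.0, 380.24670167521987, 191.34613485166284], [0.0, 0.0, 1.0]] [[-0.7287721236986913, 0.684534366216388, 0.017432532473138546], [0.49322425016807064, 0.5424178383454259, -0.6800828829567904], [-0.47499582184040684, -0.48702729914595433, -0.7329279494744033]] [ 0.4332 -0.261   1.2644]
scene mould [([348.0, 213.0], 0.73), ([438.0, 246.0], 0.44)]
scene scraper [([287.0, 163.0], 0.84), ([286.0, 127.0], 0.83), ([270.0, 112.0], 0.63), ([438.0, 242.0], 0.4)]
scene pin [([408.0, 260.0], 0.69)]
scene chip0 [([349.0, 205.0], 0.6), ([361.
[... 1153 characters left out ...]
8.0, 219.0], 0.78), ([293.0, 206.0], 0.46)]
top leaf_handle [([292.0, 164.0], 0.83)]
top leaf_hole [([293.0, 165.0], 0.9)]
top hinge_axis [([296.0, 183.0], 0.9)]
top chip_tray [([332.0, 202.0], 0.57)]
top tube_rack [([221.0, 159.0], 0.97)]
top beaker [([195.0, 209.0], 0.66)]
top wash_bottle [([396.0, 153.0], 0.92)]
top pin_tip [([239.0, 207.0], 0.56), ([310.0, 214.0], 0.15)]
{'K': array([[341.6681,   0.    , 317.8253],
       [  0.    , 341.6681, 200.8582],
       [  0.    ,   0.    ,   1.    ]]), 'hand_eye': array([[ 0.0001,  0.9488,  0.316 , -0.0805],
       [-0.001 , -0.316 ,  0.9488, -0.1436],
       [ 1.    , -0.0004,  0.0009, -0.0001],
       [ 0.    ,  0.    ,  0.    ,  1.    ]])} 1.5
```

View pics/top0.png

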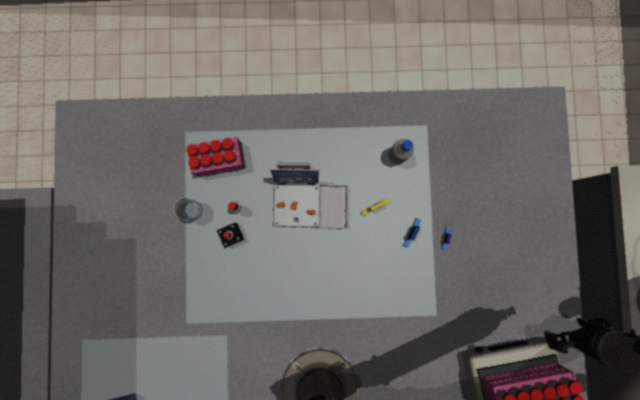

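View pics/scene0.png

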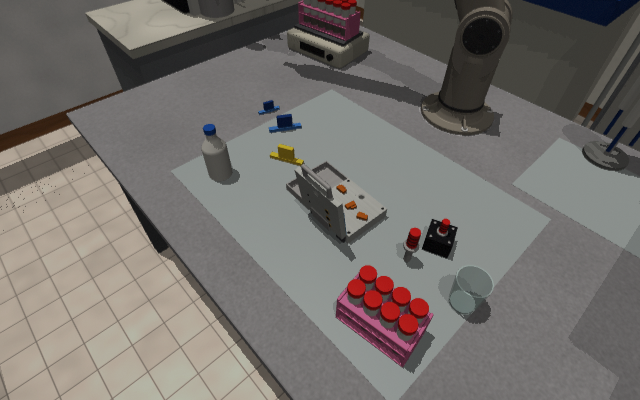

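Candidates seen so far, in top-view pixels:
- **Scrapers:** yellow (375,207), blue larger (412,232), blue smaller (447,238).
- **Pins:** one standing free at (233,207), one in the black holder at (230,235).

The larger blue scraper matches the description. I'll check the scrapers and pins in one crop.

```bash
cat > h.py <<'E'
from station import bot
import cv2,numpy as np
from scipy.spatial.transform import Rotation as Ro
np.set_printoptions(precision=4,suppress=True)
def pose():
    o=bot.get_obs(); return Ro.from_quat(np.roll(o["tool_rot"],-1)).as_matrix(),o["eef_pos"],o
def cam(n):
    p=bot.camera_params(n); K=np.array(p["K"])
    if n=="wrist":
        R,e,_=pose(); H=np.array(p["hand_eye"]); Rw=R@H[:3,:3]; c=R@H[:3,3]+e
        return K,Rw.T,-Rw.T@c
    return K,np.array(p["R"]),np.array(p["t"])
def ray(C,uv,z):
    K,R,t=C; d=R.T@np.linalg.inv(K)@[uv[0],uv[1],1]; c=-R.T@t
    return c+d*(z-c[2])/d[2]
def proj(C,X):
    K,R,t=C; p=K@(R@np.asarray(X,float)+t); return p[:2]/p[2]
def snap(n,f):
    C=cam(n); im=bot.read_camera(n); cv2.imwrite(f"pics/{f}.png",im); return C,im
E
python3 - <<'E'
from h import *
a=cv2.imread("pics/scene0.png"); b=cv2.imread("pics/top0.png")
f=lambda i,x,y,w,h,s:cv2.resize(i[y:y+h,x:x+w],None,fx=s,fy=s,interpolation=cv2.INTER_CUBIC)
r1=np.hstack([f(a,385,205,80,60,5),f(a,245,90,80,60,5)])
r2=f(b,180,150,280,105,800/280)
cv2.imwrite("pics/c1.png",np.vstack([r1,r2]))
T=cam("top")
for n,uv,z in [("scr",(412,232),.03),("mould",(296,206),.03),("basehole",(297,219),.03),("holder",(230,236),.048),("hinge",(296,183),.0325),("handle",(293,164),.19),("tray",(332,205),0),("bottle",(399,155),0),("rack",(218,165),.0),("beaker",(190,212),0),("pin2",(235,208),.06),("yel",(375,207),.03),("small",(447,238),.02)]: print(n,ray(T,uv,z))
E
```

```text
scr [ 0.4788 -0.3089  0.03  ]
mould [0.5726 0.0569 0.03  ]
basehole [0.5312 0.0548 0.03  ]
holder [0.484 0.264 0.048]
hinge [0.6459 0.0548 0.0325]
handle [0.6809 0.0537 0.19  ]
tray [ 0.5742 -0.0589  0.    ]
bottle [ 0.7325 -0.285   0.    ]
rack [0.7168 0.3104 0.    ]
beaker [0.5654 0.4031 0.    ]
pin2 [0.5703 0.2447 0.06  ]
yel [ 0.5618 -0.1946  0.03  ]
small [ 0.4561 -0.4224  0.02  ]
```

View pics/c1.png

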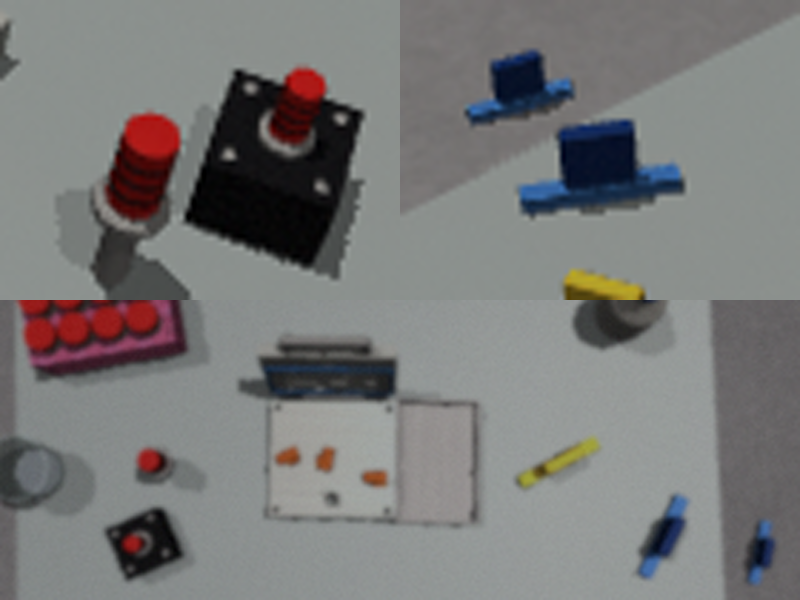

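The crop settles both choices. The holder pin at top (230,236) is the smaller of the two. The scraper at top (412,232) is the larger blue one.

```bash
cat >> h.py <<'E'
def goal(p,yaw,flip=False):
    """tool y down, tool z at angle yaw in world xy; prints shift and turn in the current tool axes"""
    R,e,o=pose(); best=None
    for y in (yaw,yaw+np.pi):
        z=np.array([np.cos(y),np.sin(y),0]); yy=np.array([0,0,-1.]); G=np.stack([np.cross(yy,z),yy,z],1)
        r=Ro.from_matrix(R.T@G).as_rotvec(degrees=True)
        if best is None or (np.linalg.norm(r)<np.linalg.norm(best))!=flip: best=r
    print("lin",R.T@(np.array(p)-e),"dr",best.round(2),"q7",o["q"][6],"t",o["t"])
def seg(n,t,i=0):
    r=bot.cut_out(n,t); return [(d["score"],np.array(d["extent"]).round().tolist(),d["pixels"]) for d in r]
E
python3 - <<'E'
from h import *
R,e,_=pose(); print(R)
goal([.479,-.309,.16],1.18); goal([.479,-.309,.16],1.18,True)
T=cam("top")
p=lambda u,v:(180+u/(800/280),150+(v-300)/(800/280))
for uv in [(267,401),(397,402),(390,520),(267,517)]: print(ray(T,p(*uv),.03))
for uv in [(288,457),(325,458),(374,478)]: print("chip",ray(T,p(*uv),.035))
E
```

```text
[[-0.9448  0.0001  0.3277]
 [-0.3277  0.     -0.9448]
 [-0.0001 -1.      0.    ]]
lin [-0.3513  0.0713 -0.2261] dr [ 0.   41.52 -0.  ] q7 -0.08309506027149395 t 1.5
lin [-0.3513  0.0713 -0.2261] dr [  -0.   -138.48   -0.  ] q7 -0.08309506027149395 t 1.5
[0.6408 0.1271 0.03  ]
[ 0.6354 -0.0181  0.03  ]
[ 0.5039 -0.0063  0.03  ]
[0.5114 0.13   0.03  ]
chip [0.5771 0.1047 0.035 ]
chip [0.5747 0.0637 0.035 ]
chip [0.5509 0.01   0.035 ]
```

```bash
python3 -m crank '[{"linear":[-0.035,0,-0.023],"dr":[0,7,0],"hand":1},{"linear":[-0.07,0.01,-0.045],"dr":[0,14,0],"hand":1},{"linear":[-0.105,0.02,-0.068],"dr":[0,20,0],"hand":1},{"linear":[-0.14,0.03,-0.09],"dr":[0,26,0],"hand":1},{"linear":[-0.175,0.04,-0.113],"dr":[0,32,0],"hand":1},{"linear":[-0.21,0.05,-0.136],"dr":[0,37,0],"hand":1},{"linear":[-0.245,0.06,-0.158],"dr":[0,41.5,0],"hand":1},{"linear":[-0.28,0.07,-0.18],"dr":[0,41.5,0],"hand":1},{"linear":[-0.315,0.071,-0.203],"dr":[0,41.5,0],"hand":1},{"linear":[-0.351,0.071,-0.226],"dr":[0,41.5,0],"hand":1}]' 60
python3 - <<'E'
from h import *
C,im=snap("wrist","w1"); print(bot.get_obs()["eef_pos"])
for t in ["scraper"]:
    for s,e,m in seg("wrist",t):
        cs=cv2.minAreaRect(np.argwhere(m)[:,::-1].astype(np.float32)); print(s,e,cs, ray(C,cs[0],.03))
print([ (d["xy"],d["score"]) for d in bot.place_of("wrist","scraper")])
# dark blue grip top
hsv=cv2.cvtColor(im,cv2.COLOR_BGR2HSV); b=cv2.inRange(hsv,(100,120,20),(130,255,255))
n,l,st,ce=cv2.connectedComponentsWithStats(b)
for i in range(1,n):
    if st[i,4]>200:
        q=np.argwhere(l==i)[:,::-1].astype(np.float32); print(st[i],cv2.minAreaRect(q))
E
```

```text
t: 2.33
eef_pos: [0.4737, -0.3143, 0.1597]
tool_rot: [-0.138, 0.137, 0.694, -0.694]
contact_force: [0.2, 0.3, 1.0]
gripper_width: 1.001
[ 0.481  -0.3051  0.1601]
0.95 [301.0, 122.0, 329.0, 235.0] ((314.63214111328125, 178.4064483642578), (18.95769500732422, 110.35271453857422), 5.617579936981201) [ 0.4829 -0.316   0.03  ]
0.91 [101.0, 86.0, 192.0, 184.0] ((145.5279083251953, 131.68734741210938), (38.92788314819336, 112.85514831542969), 36.52885437011719) [ 0.5689 -0.2072  0.03  ]
0.56 [428.0, 112.0, 458.0, 194.0] ((443.4349060058594, 153.2431640625), (82.98014068603516, 27.72173500061035), 87.87889862060547) [ 0.4627 -0.4199  0.03  ]
[([437.4, 156.4], 0.81), ([311.3, 174.0], 0.72), ([151.6, 136.5], 0.55)]
[ 430  114   27   82 1654] ((443.35113525390625, 154.2899627685547), (80.96695709228516, 25.932273864746094), 88.36341857910156)
[ 301  123   29  111 1949] ((314.9848937988281, 178.4139862060547), (18.582536697387695, 109.99391174316406), 5.273896217346191)
```

View pics/w1.png

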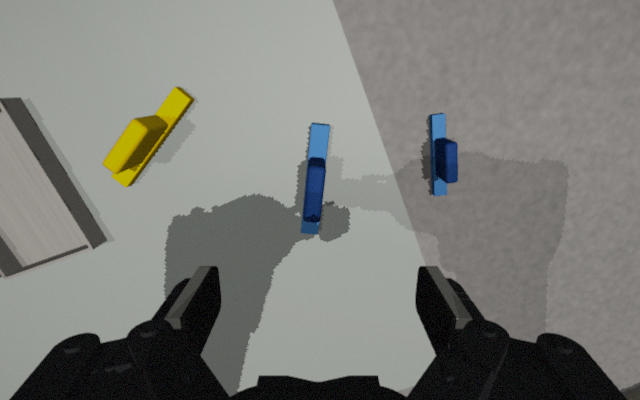

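The picture shows the chosen scraper with its foot running from about (319,124) to (311,233). The yellow one is on the left and the small blue one on the right.

Run:
```python
from h import *
C=cam("wrist")
a=ray(C,(319.5,124),.012); b=ray(C,(311.5,232.5),.006); print(a,b,np.linalg.norm((a-b)[:2]))
m=(a+b)/2; d=(a-b); y=np.arctan2(d[1],d[0]); print(m,y)
for z in (.0,.012,.052): print(proj(C,[m[0],m[1],z]))
goal([m[0],m[1],.10],y+np.pi/2)
```

```text
[ 0.5234 -0.3331  0.012 ] [ 0.4321 -0.2883  0.006 ] 0.10170241596319728
[ 0.4777 -0.3107  0.009 ] -0.45535125103066865
[315.3284 179.034 ]
[315.2275 182.4796]
[314.8283 196.1099]
lin [-0.0008  0.0604 -0.0018] dr [ 0.1   4.18 -0.03] q7 -1.463790508154885 t 2.4833
```

```bash
python3 -m crank '[{"linear":[-0.001,0.03,-0.002],"dr":[0,4.2,0],"hand":1},{"linear":[-0.001,0.06,-0.002],"dr":[0,4.2,0],"hand":1},{"linear":[-0.001,0.09,-0.002],"dr":[0,4.2,0],"hand":1},{"linear":[-0.001,0.12,-0.002],"dr":[0,4.2,0],"hand":1},{"linear":[-0.001,0.141,-0.002],"dr":[0,4.2,0],"hand":1},{"linear":[-0.001,0.141,-0.002],"dr":[0,4.2,0],"hand":0},{"linear":[-0.001,0.141,-0.002],"dr":[0,4.2,0],"hand":-1},{"linear":[-0.001,0.141,-0.002],"dr":[0,4.2,0],"hand":-1},{"linear":[-0.001,0.141,-0.002],"dr":[0,4.2,0],"hand":-1},{"linear":[-0.001,0.141,-0.002],"dr":[0,4.2,0],"hand":-1}]' 60;  python3 - <<'E'
from h import *
C,im=snap("wrist","w2")
R,e,o=pose(); print(e,o["gripper_width"],o["contact_force"])
yaw=-.045; M=np.array([.572,.0577,0]); c,s=np.cos(yaw),np.sin(yaw)
W=lambda x,y,z:[M[0]+c*x-s*y,M[1]+s*x+c*y,z]
goal([e[0],e[1],.11],-0.455+np.pi/2)
goal(W(-5,-110,0)[:0] or W(-.005,.085,.11),yaw+np.pi/2)
E
```

```text
t: 3.32
eef_pos: [0.4759, -0.3157, 0.0211]
tool_rot: [0.162, -0.164, -0.688, 0.688]
contact_force: [1.0, 0.1, -0.8]
gripper_width: 0.3
[ 0.4758 -0.3154  0.0209] 0.20412684688087696 [0.0722 0.9567 0.8249]
lin [-0.0002 -0.0891  0.    ] dr [-0.   -0.52 -0.16] q7 -1.5248089310249198 t 3.3667
lin [ 0.1199 -0.0894 -0.4523] dr [ -0.03 -24.01  -0.15] q7 -1.5248089310249198 t 3.3667
```

```bash
python3 -m crank '[{"linear":[0,-0.03,0],"dr":[0,0,0],"hand":-1},{"linear":[0,-0.06,0],"dr":[0,-7,0],"hand":-1},{"linear":[0.015,-0.09,-0.03],"dr":[0,-14,0],"hand":-1},{"linear":[0.03,-0.11,-0.06],"dr":[0,-21,0],"hand":-1},{"linear":[0.045,-0.13,-0.09],"dr":[0,-28,0],"hand":-1},{"linear":[0.06,-0.145,-0.12],"dr":[0,-35,0],"hand":-1},{"linear":[0.075,-0.16,-0.15],"dr":[0,-42,0],"hand":-1},{"linear":[0.09,-0.175,-0.185],"dr":[0,-49,0],"hand":-1},{"linear":[0.105,-0.19,-0.22],"dr":[0,-56,0],"hand":-1},{"linear":[0.12,-0.2,-0.26],"dr":[0,-63,0],"hand":-1}]';  python3 - <<'E'
from h import *
R,e,o=pose(); print(e,o["gripper_width"],o["contact_force"])
goal([.50,.06,.22],-.045+np.pi/2,True)
E
```

```text
t: 4.2
eef_pos: [0.4836, -0.0296, 0.2212]
tool_rot: [-0.223, 0.222, -0.67, 0.672]
contact_force: [0.6, 0.2, -1.3]
gripper_width: 0.15
[ 0.4836 -0.0296  0.2212] 0.1500693435410674 [ 0.5866  0.1772 -1.3151]
lin [-0.0668  0.0011 -0.0621] dr [  -0.17 -140.71    0.15] q7 -1.0694623068256828 t 4.2
```

```bash
python3 -m crank '[{"linear":[-0.02,0,-0.02],"dr":[0,-7,0],"hand":-1},{"linear":[-0.04,0,-0.04],"dr":[0,-14,0],"hand":-1},{"linear":[-0.067,0,-0.062],"dr":[0,-21,0],"hand":-1},{"linear":[-0.067,0,-0.062],"dr":[0,-28,0],"hand":-1},{"linear":[-0.067,0,-0.062],"dr":[0,-35,0],"hand":-1},{"linear":[-0.067,0,-0.062],"dr":[0,-42,0],"hand":-1},{"linear":[-0.067,0,-0.062],"dr":[0,-49,0],"hand":-1},{"linear":[-0.067,0,-0.062],"dr":[0,-56,0],"hand":-1},{"linear":[-0.067,0,-0.062],"dr":[0,-63,0],"hand":-1},{"linear":[-0.067,0,-0.062],"dr":[0,-70,0],"hand":-1}]'; python3 -m crank '[{"linear":[0,0,0],"dr":[0,-7,0],"hand":-1},{"linear":[0,0,0],"dr":[0,-14,0],"hand":-1},{"linear":[0,0,0],"dr":[0,-21,0],"hand":-1},{"linear":[0,0,0],"dr":[0,-28,0],"hand":-1},{"linear":[0,0,0],"dr":[0,-35,0],"hand":-1},{"linear":[0,0,0],"dr":[0,-42,0],"hand":-1},{"linear":[0,0,0],"dr":[0,-49,0],"hand":-1},{"linear":[0,0,0],"dr":[0,-56,0],"hand":-1},{"linear":[0,0,0],"dr":[0,-63,0],"hand":-1},{"linear":[0,0,0],"dr":[0,-70.5,0],"hand":-1}]'; python3 -m crank '[{"linear":[0,0,0],"dr":[0,0,0],"hand":-1}]'
python3 - <<'E'
from h import *
C,im=snap("wrist","w3")
R,e,o=pose(); print(e,o["gripper_width"],o["q"])
for t,z in [("base_hole",.03),("hinge_axis",.0325),("leaf_hole",.15),("mould",0),("chip0",.03),("leaf_handle",.19),("chip_tray",0)]:
    print(t,[(d["xy"],round(d["score"],2),ray(C,d["xy"],z)) for d in bot.place_of("wrist",t)])
goal([.50,.06,.22],-.045+np.pi/2)
E
```

```text
t: 5.03
eef_pos: [0.5006, 0.0587, 0.2194]
tool_rot: [-0.568, 0.568, -0.421, 0.422]
contact_force: [-0.4, -0.4, -0.4]
gripper_width: 0.15
t: 5.87
eef_pos: [0.5006, 0.0586, 0.2194]
tool_rot: [-0.707, 0.707, -0.019, 0.019]
contact_force: [0.0, 0.1, -1.4]
gripper_width: 0.154
t: 5.95
eef_pos: [0.5006, 0.0586, 0.2193]
tool_rot: [-0.707, 0.707, -0.019, 0.02]
contact_force: [-0.5, 0.4, -0.7]
gripper_width: 0.151
[0.5006 0.0586 0.2192] 0.14730967625101854 [ 0.3996  0.2943 -0.7534  1.9315  0.238   1.0053  1.0473]
base_hole [([320.6, 199.4], 0.6, array([0.5281, 0.0592, 0.03  ]))]
hinge_axis [([217.5, 231.8], 0.35, array([ 0.5572, -0.0508,  0.0325]))]
leaf_hole []
mould [([216.6, 227.5], 0.68, array([ 0.5653, -0.0623,  0.    ])), ([322.7, 227.4], 0.65, array([0.5719, 0.0595, 0.    ]))]
chip0 [([274.3, 221.8], 0.76, array([0.5501, 0.0095, 0.03  ])), ([366.8, 238.7], 0.71, array([0.5748, 0.106 , 0.03  ])), ([329.2, 237.3], 0.6, array([0.571 , 0.0661, 0.03  ]))]
leaf_handle []
chip_tray [([216.1, 230.6], 0.57, array([ 0.5691, -0.0634,  0.    ]))]
lin [-0.0008 -0.0011  0.001 ] dr [ 0.01 -0.89  0.01] q7 1.048415448141006 t 6.35
```

View pics/w3.png

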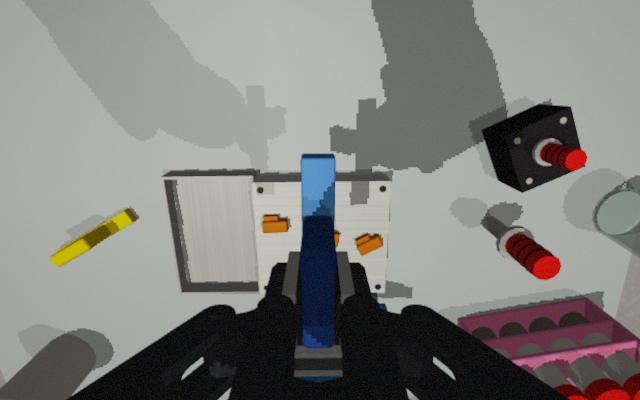

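The view is from the robot side, with image up toward the robot. The mould's near edge runs (254,178)–(392,176), the chips are at (275,224), (335,239) and (368,243), and the tray is on the left. The pin holder is at (540,150), the big pin at (530,250).

Run:
```python
from h import *
C=cam("wrist")
for uv in [(254,179),(392,176.5),(386,292),(261,190),(383,188.5),(378,287)]: print(ray(C,uv,.03))
a,b,c=[ray(C,u,.03) for u in [(261,190),(383,188.5),(378,287)]]
d=b-a; print("yaw", -np.arctan2(d[0],d[1]), np.arctan2((c-b)[1],(c-b)[0]), "ctr",(a+c)/2)
a,b,c=[ray(C,u,.03) for u in [(254,179),(392,176.5),(386,292)]]
d=b-a; print("yaw", -np.arctan2(d[0],d[1]), np.arctan2((c-b)[1],(c-b)[0]), "ctr",(a+c)/2, np.linalg.norm(d),np.linalg.norm(c-b))
print(ray(C,(321,155),.2),ray(C,(575,159),.088),ray(C,(545,152),.051))
```

```text
[ 0.5025 -0.0059  0.03  ]
[0.5083 0.1324 0.03  ]
[0.6418 0.1266 0.03  ]
[ 0.5144 -0.0002  0.03  ]
[0.5203 0.1234 0.03  ]
[0.6348 0.1177 0.03  ]
yaw -0.04745025500923158 -0.04935972427122861 ctr [0.5746 0.0587 0.03  ]
yaw -0.04164252517776479 -0.04278262798897923 ctr [0.5722 0.0604 0.03  ] 0.13839516921139436 0.1337023323554207
[0.4501 0.0632 0.2   ] [0.487  0.2687 0.088 ] [0.4879 0.2677 0.051 ]
```

```bash
cat >> h.py <<'E'
yaw=-.045; M=np.array([.573,.0595,0]); cy,sy=np.cos(yaw),np.sin(yaw)
W=lambda x,y,z:[M[0]+cy*x-sy*y,M[1]+sy*x+cy*y,z]
E
python3 -c "
from h import *
goal(W(-.008,.086,.06),yaw+np.pi/2)
goal(W(-.008,.086,.052),yaw+np.pi/2)
goal(W(-.008,-.115,.052),yaw+np.pi/2)"
```

```text
lin [0.0627 0.1589 0.0908] dr [ 0.01 -0.89  0.01] q7 1.048415448141006 t 6.35
lin [0.0627 0.1669 0.0908] dr [ 0.01 -0.89  0.01] q7 1.048415448141006 t 6.35
lin [ 0.0659  0.167  -0.1102] dr [ 0.01 -0.89  0.01] q7 1.048415448141006 t 6.35
```

```bash
python3 -m crank '[{"linear":[0.02,0.01,0.03],"dr":[0,-0.9,0],"hand":-1},{"linear":[0.04,0.03,0.06],"dr":[0,-0.9,0],"hand":-1},{"linear":[0.063,0.05,0.091],"dr":[0,-0.9,0],"hand":-1},{"linear":[0.063,0.08,0.091],"dr":[0,-0.9,0],"hand":-1},{"linear":[0.063,0.11,0.091],"dr":[0,-0.9,0],"hand":-1},{"linear":[0.063,0.14,0.091],"dr":[0,-0.9,0],"hand":-1},{"linear":[0.063,0.16,0.091],"dr":[0,-0.9,0],"hand":-1},{"linear":[0.063,0.167,0.091],"dr":[0,-0.9,0],"hand":-1},{"linear":[0.063,0.167,0.091],"dr":[0,-0.9,0],"hand":-1}]'; python3 -m crank '[{"linear":[0,0,-0.012],"dr":[0,0,0],"hand":-1},{"linear":[0,0,-0.02],"dr":[0,0,0],"hand":-1},{"linear":[0,0,-0.025],"dr":[0,0,0],"hand":-1}]'
python3 -c "
from h import *
goal(W(-.008,-.115,.052),yaw+np.pi/2)
C,im=snap('scene','s4'); cv2.imwrite('pics/s4c.png',cv2.resize(im[130:270,240:440],None,fx=4,fy=4,interpolation=2))
"
```

```text
t: 7.1
eef_pos: [0.5679, 0.1457, 0.0501]
tool_rot: [-0.707, 0.707, -0.017, 0.014]
contact_force: [1.2, -0.1, -1.0]
gripper_width: 0.151
t: 7.35
eef_pos: [0.5689, 0.1244, 0.0541]
tool_rot: [0.709, -0.705, 0.013, -0.016]
contact_force: [-0.7, -1.4, -1.6]
gripper_width: 0.155
lin [-0.0017  0.0011 -0.1796] dr [-0.32  0.22  0.2 ] q7 0.7782266946201738 t 7.35
```

View pics/s4c.png

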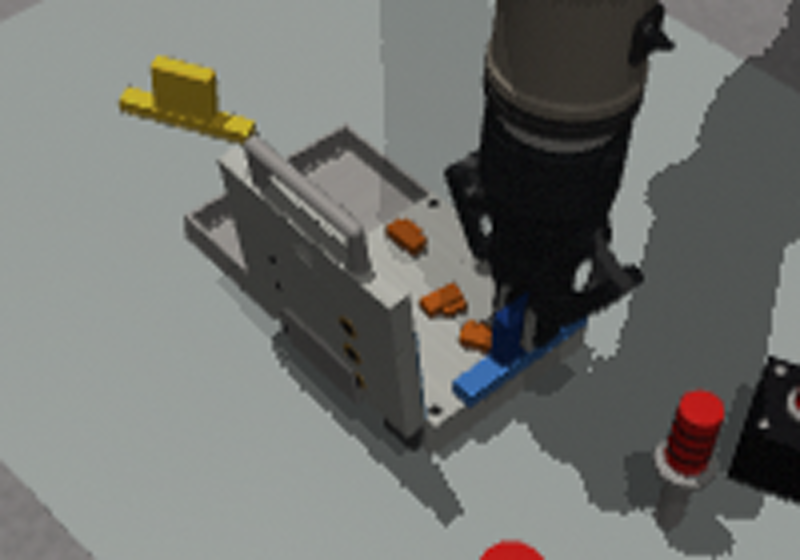

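The scraper foot is flat on the mould's +y margin, and all three lumps are ahead of it on the tray side. Now I sweep.

```bash
python3 -m crank '[{"linear":[0,0,-0.011],"dr":[0,0,0],"hand":-1},{"linear":[0,0,-0.022],"dr":[0,0,0],"hand":-1},{"linear":[0,0,-0.033],"dr":[0,0,0],"hand":-1},{"linear":[0,0,-0.044],"dr":[0,0,0],"hand":-1},{"linear":[0,0,-0.055],"dr":[0,0,0],"hand":-1},{"linear":[0,0,-0.066],"dr":[0,0,0],"hand":-1},{"linear":[0,0,-0.077],"dr":[0,0,0],"hand":-1},{"linear":[0,0,-0.088],"dr":[0,0,0],"hand":-1},{"linear":[0,0,-0.099],"dr":[0,0,0],"hand":-1},{"linear":[0,0,-0.11],"dr":[0,0,0],"hand":-1}]'; python3 -m crank '[{"linear":[0,0,-0.011],"dr":[0,0,0],"hand":-1},{"linear":[0,0,-0.022],"dr":[0,0,0],"hand":-1},{"linear":[0,0,-0.033],"dr":[0,0,0],"hand":-1},{"linear":[0,0,-0.044],"dr":[0,0,0],"hand":-1},{"linear":[0,0,-0.055],"dr":[0,0,0],"hand":-1},{"linear":[0,0,-0.065],"dr":[0,0,0],"hand":-1},{"linear":[0,0,-0.065],"dr":[0,0,0],"hand":-1}]'; 
python3 -c "
from h import *
R,e,o=pose();print(e)
C,im=snap('top','t5')
for d in bot.place_of('top','chip0'): print(d['score'],d['xy'],ray(C,d['xy'],.005))
cv2.imwrite('pics/t5c.png',cv2.resize(im[150:250,260:400],None,fx=5,fy=5,interpolation=2))
"
```

```text
t: 8.23
eef_pos: [0.5649, 0.0108, 0.0539]
tool_rot: [0.707, -0.706, 0.014, -0.017]
contact_force: [0.4, 4.9, 7.1]
gripper_width: 0.156
t: 8.82
eef_pos: [0.5595, -0.0581, 0.0513]
tool_rot: [-0.706, 0.708, -0.018, 0.017]
contact_force: [-0.4, -0.2, -1.0]
gripper_width: 0.151
[ 0.5595 -0.0581  0.0513]
0.36 [397.2, 156.5] [ 0.7267 -0.2778  0.005 ]
```

View pics/t5c.png

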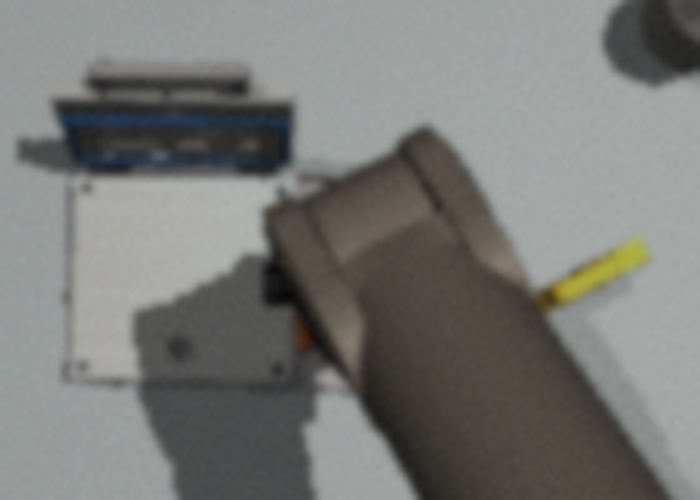

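The flat half is clear, and one orange lump shows in the tray at (303,333). Next I set the scraper down on the free bench.

```bash
python3 -m crank '[{"linear":[0,-0.035,0],"dr":[0,0,0],"hand":-1},{"linear":[0,-0.06,-0.02],"dr":[0,0,0],"hand":-1},{"linear":[-0.02,-0.06,-0.05],"dr":[0,0,0],"hand":-1},{"linear":[-0.045,-0.06,-0.08],"dr":[0,0,0],"hand":-1},{"linear":[-0.07,-0.06,-0.11],"dr":[0,0,0],"hand":-1},{"linear":[-0.09,-0.06,-0.14],"dr":[0,0,0],"hand":-1},{"linear":[-0.102,-0.04,-0.167],"dr":[0,0,0],"hand":-1},{"linear":[-0.102,-0.01,-0.167],"dr":[0,0,0],"hand":-1},{"linear":[-0.102,0.015,-0.167],"dr":[0,0,0],"hand":-1},{"linear":[-0.102,0.027,-0.167],"dr":[0,0,0],"hand":-1}]'; python3 -m crank '[{"linear":[0,0.003,0],"dr":[0,0,0],"hand":-1},{"linear":[0,0.003,0],"dr":[0,0,0],"hand":-1}]'
python3 -c "
from h import *
C=cam('scene');im=bot.read_camera('scene');cv2.imwrite('pics/s6.png',im)
for d in bot.place_of('scene','chip0'): print(d['score'],d['xy'],ray(C,d['xy'],.003))
"
```

```text
t: 9.75
eef_pos: [0.4493, -0.2155, 0.0228]
tool_rot: [0.707, -0.706, 0.017, -0.014]
contact_force: [-18.3, 5.7, 90.3]
gripper_width: 0.152
t: 9.92
eef_pos: [0.4509, -0.2151, 0.0225]
tool_rot: [-0.707, 0.707, -0.016, 0.014]
contact_force: [-0.2, -0.1, -1.2]
gripper_width: 0.149
0.59 [349.0, 211.2] [0.5692 0.06   0.003 ]
0.51 [314.7, 192.0] [ 0.5891 -0.0475  0.003 ]
0.25 [314.2, 174.7] [ 0.5465 -0.0966  0.003 ]
```

```bash
python3 -m crank '[{"linear":[0,0,0],"dr":[0,0,0],"hand":0},{"linear":[0,0,0],"dr":[0,0,0],"hand":0.4},{"linear":[0,0,0],"dr":[0,0,0],"hand":0.4},{"linear":[0,-0.015,0],"dr":[0,0,0],"hand":0.4},{"linear":[0,-0.05,0],"dr":[0,0,0],"hand":0.4},{"linear":[0,-0.09,0],"dr":[0,0,0],"hand":0.4},{"linear":[0,-0.13,0],"dr":[0,0,0],"hand":0.4}]'
python3 -c "
from h import *
im=bot.read_camera('scene');cv2.imwrite('pics/s7.png',im)
im2=bot.read_camera('top');cv2.imwrite('pics/t7.png',im2)
f=lambda i,x,y,w,h,s:cv2.resize(i[y:y+h,x:x+w],None,fx=s,fy=s,interpolation=2)
cv2.imwrite('pics/c7.png',np.hstack([f(im,250,120,150,130,4)[:500],f(im2,260,150,190,125,4)[:500]])[:, :1400][:,::1])
a=np.vstack([f(im,250,130,160,110,3.5),f(im2,265,155,160,60,3.5)]);cv2.imwrite('pics/c7.png',a);print(a.shape)
for n,i in(('scene',im),('top',im2)):
  h=cv2.cvtColor(i,cv2.COLOR_BGR2HSV); b=cv2.inRange(h,(5,150,90),(18,255,255)); k,l,st,ce=cv2.connectedComponentsWithStats(b)
  C=cam(n)
  for j in range(1,k):
    if st[j,4]>4: print(n,st[j],ray(C,ce[j],.008))
"
```

```text
t: 10.6
eef_pos: [0.4505, -0.2155, 0.1529]
tool_rot: [0.708, -0.706, 0.016, -0.015]
contact_force: [1.1, -0.9, 0.2]
gripper_width: 0.699
(595, 560, 3)
top [323 204   2   6  11] [ 0.5689 -0.0307  0.008 ]
top [334 205   6   5  21] [ 0.5669 -0.0726  0.008 ]
top [320 213   2   6  12] [ 0.5408 -0.0203  0.008 ]
```

View pics/c7.png

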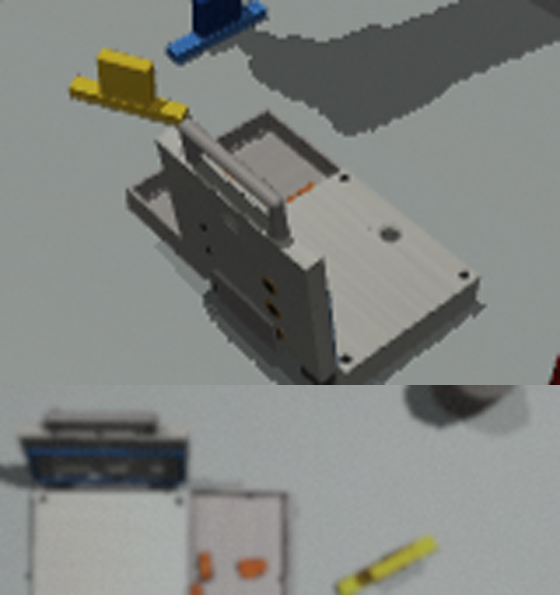

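All three lumps are in the tray, at top-view world y of about -0.02, -0.03 and -0.07. The scraper stands on the bench. Next I fit the leaf angle.

Run:
```python
from h import *
from scipy.optimize import least_squares
T,S=cam("top"),cam("scene")
def H(th,r=.167,h=.0065):
    return W(.072-r*np.cos(th)+h*np.sin(th),0,.0325+r*np.sin(th)+h*np.cos(th))
for n,C,uv in(("top",T,(293.6,165)),("scene",S,(316,176.7))):
    for th in(1.6,1.65,1.7,1.75,1.8,1.85,1.9): print(n,th,proj(C,H(th)),uv)
r=least_squares(lambda p:np.r_[proj(T,H(p[0]))-[293.6,165],proj(S,H(p[0]))-[316,176.7]],[1.75]); th=r.x[0]; print(th,r.fun,H(th))
p=np.array(H(th)); 
goal([p[0],p[1],.26],yaw)
```

```text
top 1.6 [292.2757 172.2514] (293.6, 165)
top 1.65 [292.3518 169.3261] (293.6, 165)
top 1.7 [292.4369 166.4491] (293.6, 165)
top 1.75 [292.5305 163.6306] (293.6, 165)
top 1.8 [292.6324 160.8801] (293.6, 165)
top 1.85 [292.7421 158.2071] (293.6, 165)
top 1.9 [292.8592 155.6202] (293.6, 165)
scene 1.6 [323.8126 170.5679] (316, 176.7)
scene 1.65 [320.707  172.6495] (316, 176.7)
scene 1.7 [317.5938 174.8826] (316, 176.7)
scene 1.75 [314.4849 177.2606] (316, 176.7)
scene 1.8 [311.392  179.7757] (316, 176.7)
scene 1.85 [308.3274 182.4194] (316, 176.7)
scene 1.9 [305.303  185.1824] (316, 176.7)
1.728986559413369 [-1.1099 -0.1926 -0.2098 -0.456 ] [np.float64(0.6776205494697238), np.float64(0.05478889484850289), np.float64(0.19639088381467146)]
lin [ 0.2113 -0.1013  0.2808] dr [  0.64 -89.93   0.26] q7 1.5516870339738507 t 10.7
```

```bash
python3 -m crank '[{"linear":[0,-0.035,0.01],"dr":[0,7,0],"hand":0.4},{"linear":[0.01,-0.07,0.03],"dr":[0,14,0],"hand":0.4},{"linear":[0.03,-0.09,0.055],"dr":[0,21,0],"hand":0.4},{"linear":[0.05,-0.1,0.08],"dr":[0,28,0],"hand":0.4},{"linear":[0.075,-0.1,0.105],"dr":[0,35,0],"hand":0.4},{"linear":[0.1,-0.1,0.13],"dr":[0,42,0],"hand":0.4},{"linear":[0.12,-0.1,0.155],"dr":[0,49,0],"hand":0.4},{"linear":[0.14,-0.1,0.18],"dr":[0,56,0],"hand":0.4},{"linear":[0.16,-0.1,0.205],"dr":[0,63,0],"hand":0.4},{"linear":[0.175,-0.1,0.225],"dr":[0,70,0],"hand":0.4}]'
python3 -c "
from h import *
goal([.6776,.0548,.26],yaw);R,e,o=pose();print(e,R)"
```

```text
t: 11.53
eef_pos: [0.6369, 0.0036, 0.2511]
tool_rot: [0.569, -0.569, 0.42, -0.419]
contact_force: [-1.0, -1.1, -0.4]
gripper_width: 0.698
lin [-0.0369 -0.0089  0.0541] dr [ 0.02 19.81 -0.05] q7 -0.016909052102524604 t 11.5333
[0.6369 0.0036 0.2511] [[ 0.2963 -0.0004  0.9551]
 [-0.9551  0.0008  0.2963]
 [-0.0009 -1.     -0.0002]]
```

```bash
python3 -m crank '[{"linear":[-0.015,-0.004,0.02],"dr":[0,7,0],"hand":0.4},{"linear":[-0.03,-0.009,0.04],"dr":[0,14,0],"hand":0.4},{"linear":[-0.037,-0.009,0.054],"dr":[0,19.8,0],"hand":0.4},{"linear":[-0.037,-0.009,0.054],"dr":[0,19.8,0],"hand":0.4},{"linear":[-0.037,-0.009,0.054],"dr":[0,19.8,0],"hand":0.4}]'
python3 -c "
from h import *
C,im=snap('wrist','w8')
R,e,o=pose();print(e,R[:,2])
print('pred',proj(C,[.6776,.0548,.1964]),[(d['xy'],d['score'],ray(C,d['xy'],.1964)) for d in bot.place_of('wrist','leaf_handle')])
for n in [(-.035),(.035)]: print(proj(C,[.6776-sy*n,.0548+cy*n,.1964]))
goal([.6776,.0548,.18],yaw)"
```

```text
t: 11.95
eef_pos: [0.6759, 0.0535, 0.2599]
tool_rot: [0.49, -0.491, 0.509, -0.509]
contact_force: [-0.3, -0.7, -0.0]
gripper_width: 0.702
[0.6756 0.052  0.26  ] [ 0.9993 -0.038  -0.0015]
pred [321.3661 216.1288] [([321.0, 217.3], 0.68, array([0.6773, 0.054 , 0.1964]))]
[320.7709 264.1571]
[322.024  163.0457]
lin [-0.0037  0.0801  0.002 ] dr [0.07 0.32 0.07] q7 -0.399918297027953 t 12.05
```

View pics/w8.png

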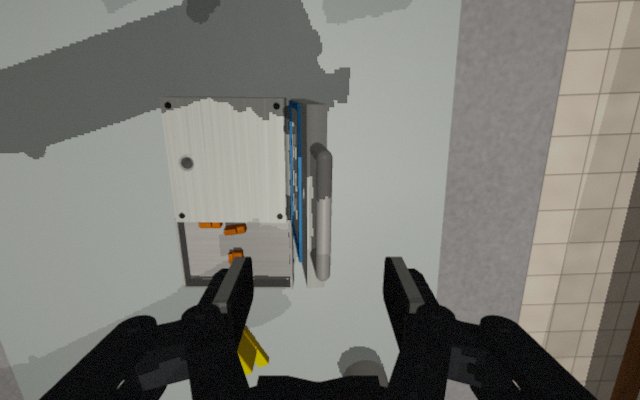

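The handle bar runs (323,150)–(322,278), midpoint within about 1 px of the prediction, and three lumps are visible in the tray. I'll grip it and compute the closing arc.

```bash
python3 -m crank '[{"linear":[-0.003,0.025,0.002],"dr":[0,0.3,0],"hand":0.2},{"linear":[-0.003,0.05,0.002],"dr":[0,0.3,0],"hand":0},{"linear":[-0.003,0.07,0.002],"dr":[0,0.3,0],"hand":0},{"linear":[-0.003,0.079,0.002],"dr":[0,0.3,0],"hand":-0.4},{"linear":[-0.003,0.079,0.002],"dr":[0,0.3,0],"hand":-1},{"linear":[-0.003,0.079,0.002],"dr":[0,0.3,0],"hand":-1},{"linear":[-0.003,0.079,0.002],"dr":[0,0.3,0],"hand":-1},{"linear":[-0.003,0.079,0.002],"dr":[0,0.3,0],"hand":-1}]' 40
python3 -c "
from h import *
R,e,o=pose();print(e,R[:,2],o['gripper_width'],o['contact_force'])
H=lambda t:np.array([-.167*np.cos(t)+.0065*np.sin(t),.167*np.sin(t)+.0065*np.cos(t)])
for a,b in((1.73,.85),(.85,0)):
  for i in range(1,11):
    d=H(a+(b-a)*i/10)-H(a); print([0,round(-d[1],4),round(d[0],4)])
"
```

```text
t: 12.72
eef_pos: [0.6781, 0.0546, 0.1819]
tool_rot: [-0.488, 0.489, -0.511, 0.511]
contact_force: [1.3, -1.3, -8.1]
gripper_width: 0.097
[0.6781 0.0546 0.1819] [ 0.9989 -0.0459 -0.0003] 0.09707441029961164 [ 1.3454 -1.3205 -8.1495]
[0, np.float64(-0.0023), np.float64(-0.0145)]
[0, np.float64(-0.0032), np.float64(-0.0292)]
[0, np.float64(-0.0029), np.float64(-0.0439)]
[0, np.float64(-0.0013), np.float64(-0.0585)]
[0, np.float64(0.0016), np.float64(-0.0729)]
[0, np.float64(0.0057), np.float64(-0.087)]
[0, np.float64(0.0111), np.float64(-0.1007)]
[0, np.float64(0.0177), np.float64(-0.1139)]
[0, np.float64(0.0253), np.float64(-0.1264)]
[0, np.float64(0.0341), np.float64(-0.1382)]
[0, np.float64(0.0094), np.float64(-0.0106)]
[0, np.float64(0.0197), np.float64(-0.0204)]
[0, np.float64(0.0308), np.float64(-0.0293)]
[0, np.float64(0.0426), np.float64(-0.0372)]
[0, np.float64(0.055), np.float64(-0.0441)]
[0, np.float64(0.0679), np.float64(-0.0499)]
[0, np.float64(0.0813), np.float64(-0.0546)]
[0, np.float64(0.0951), np.float64(-0.0582)]
[0, np.float64(0.1091), np.float64(-0.0605)]
[0, np.float64(0.1233), np.float64(-0.0617)]
```

```bash
python3 -m crank '[{"linear":[0,-0.002,-0.0145],"dr":[0,0,0],"hand":-1},{"linear":[0,-0.003,-0.029],"dr":[0,0,0],"hand":-1},{"linear":[0,-0.003,-0.044],"dr":[0,0,0],"hand":-1},{"linear":[0,-0.001,-0.0585],"dr":[0,0,0],"hand":-1},{"linear":[0,0.0015,-0.073],"dr":[0,0,0],"hand":-1},{"linear":[0,0.0055,-0.087],"dr":[0,0,0],"hand":-1},{"linear":[0,0.011,-0.1005],"dr":[0,0,0],"hand":-1},{"linear":[0,0.0175,-0.114],"dr":[0,0,0],"hand":-1},{"linear":[0,0.0255,-0.1265],"dr":[0,0,0],"hand":-1},{"linear":[0,0.034,-0.138],"dr":[0,0,0],"hand":-1}]'
```

```text
t: 13.55
eef_pos: [0.5426, 0.0619, 0.1508]
tool_rot: [-0.49, 0.487, -0.51, 0.513]
contact_force: [1.2, -1.7, 3.2]
gripper_width: 0.098
```

```bash
python3 -m crank '[{"linear":[0,0.0095,-0.0105],"dr":[0,0,0],"hand":-1},{"linear":[0,0.0195,-0.0205],"dr":[0,0,0],"hand":-1},{"linear":[0,0.031,-0.0295],"dr":[0,0,0],"hand":-1},{"linear":[0,0.0425,-0.037],"dr":[0,0,0],"hand":-1},{"linear":[0,0.055,-0.044],"dr":[0,0,0],"hand":-1},{"linear":[0,0.068,-0.05],"dr":[0,0,0],"hand":-1},{"linear":[0,0.0815,-0.0545],"dr":[0,0,0],"hand":-1},{"linear":[0,0.095,-0.058],"dr":[0,0,0],"hand":-1},{"linear":[0,0.107,-0.0605],"dr":[0,0,0],"hand":-1},{"linear":[0,0.115,-0.0615],"dr":[0,0,0],"hand":-1}]'
python3 -m crank '[{"linear":[0,0.003,0],"dr":[0,0,0],"hand":-1},{"linear":[0,0.006,0],"dr":[0,0,0],"hand":-1},{"linear":[0,0.008,0],"dr":[0,0,0],"hand":-1},{"linear":[0,0.008,0],"dr":[0,0,0],"hand":-1}]'
```

```text
t: 14.38
eef_pos: [0.4805, 0.0645, 0.0337]
tool_rot: [-0.489, 0.488, -0.511, 0.512]
contact_force: [-0.1, -2.3, 2.3]
gripper_width: 0.099
t: 14.72
eef_pos: [0.4799, 0.0646, 0.0253]
tool_rot: [-0.489, 0.488, -0.511, 0.512]
contact_force: [0.2, -2.2, 1.7]
gripper_width: 0.099
```

```bash
for i in 1 2 ; do python3 -m crank '[{"linear":[0,0.001,0],"dr":[0,0,0],"hand":-1},{"linear":[0,0.001,0],"dr":[0,0,0],"hand":-1},{"linear":[0,0.001,0],"dr":[0,0,0],"hand":-1}]' | egrep 'eef|contact'; done
```

```text
eef_pos: [0.4797, 0.0645, 0.0242]
contact_force: [1.5, -1.8, 1.7]
eef_pos: [0.4796, 0.0645, 0.023]
contact_force: [1.8, -1.7, 1.5]
```

```bash
for i in 1 2 3; do python3 -m crank '[{"linear":[0,0.001,0],"dr":[0,0,0],"hand":-1},{"linear":[0,0.001,0],"dr":[0,0,0],"hand":-1},{"linear":[0,0.001,0],"dr":[0,0,0],"hand":-1}]' | egrep 'eef|contact'; done
```

```text
eef_pos: [0.4795, 0.0645, 0.022]
contact_force: [3.3, -2.8, 0.9]
eef_pos: [0.4796, 0.0646, 0.021]
contact_force: [4.2, -2.3, 1.7]
eef_pos: [0.4795, 0.0646, 0.0201]
contact_force: [5.4, -2.1, 2.9]
```

```bash
for i in 1 2; do python3 -m crank '[{"linear":[0,0.001,0.0005],"dr":[0,0,0],"hand":-1},{"linear":[0,0.001,0.0005],"dr":[0,0,0],"hand":-1},{"linear":[0,0.001,0.0005],"dr":[0,0,0],"hand":-1}]' | egrep 'eef|contact'; done
python3 -c "
from h import *
C,im=snap('scene','s9');T,im2=snap('top','t9')
cv2.imwrite('pics/c9.png',cv2.resize(im[140:270,270:430],None,fx=5,fy=5,interpolation=2)[:600])
for n,CC in(('scene',C),('top',T)):
  for t in('leaf_hole','leaf_handle'):
    print(n,t,[(d['xy'],d['score'],ray(CC,d['xy'],.046 if 'hole' in t else .039)) for d in bot.place_of(n,t)])
"
```

```text
eef_pos: [0.4795, 0.0645, 0.0189]
contact_force: [3.8, -2.5, 5.1]
eef_pos: [0.4795, 0.0645, 0.0179]
contact_force: [1.7, -2.5, 7.1]
scene leaf_hole [([373.5, 184.0], 0.73, array([0.4861, 0.0623, 0.046 ])), ([362.5, 190.8], 0.7, array([0.5243, 0.0596, 0.046 ])), ([313.5, 178.9], 0.57, array([ 0.5871, -0.054 ,  0.046 ]))]
scene leaf_handle [([373.9, 184.0], 0.86, array([0.4797, 0.059 , 0.039 ]))]
top leaf_hole [([294.6, 215.2], 0.75, array([0.5428, 0.0612, 0.046 ]))]
top leaf_handle [([294.2, 234.2], 0.97, array([0.4834, 0.0644, 0.039 ])), ([316.5, 214.4], 0.62, array([ 0.5435, -0.0076,  0.039 ]))]
```

View pics/c9.png

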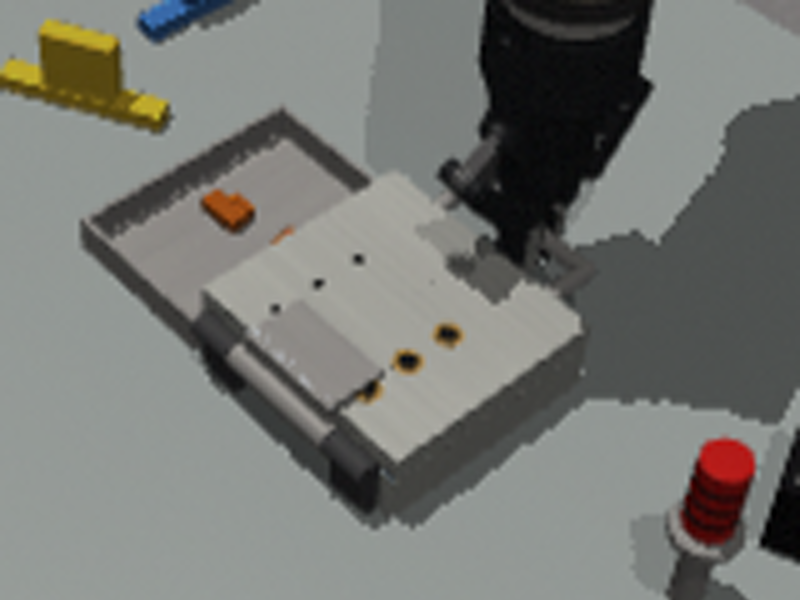

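The leaf appears shut over the mould. The pin hole is near (470,270) in the shadow of the gripper. I'll press slightly more to confirm it stops on the seal.

```bash
python3 -m crank '[{"linear":[0,0.0015,0.0005],"dr":[0,0,0],"hand":-1},{"linear":[0,0.0015,0.0005],"dr":[0,0,0],"hand":-1},{"linear":[0,0.0015,0.0005],"dr":[0,0,0],"hand":-1}]' | egrep 'eef|contact'
python3 -m crank '[{"linear":[0,0,0],"dr":[0,0,0],"hand":-0.5},{"linear":[0,0,0],"dr":[0,0,0],"hand":-0.5},{"linear":[0,0,0],"dr":[0,0,0],"hand":-0.4},{"linear":[0,-0.02,0],"dr":[0,0,0],"hand":-0.4},{"linear":[0,-0.06,0],"dr":[0,0,0],"hand":-0.2},{"linear":[0,-0.1,0.0],"dr":[0,0,0],"hand":0.2},{"linear":[0,-0.14,0],"dr":[0,0,0],"hand":0.2},{"linear":[0.03,-0.16,0],"dr":[0,0,0],"hand":0.2},{"linear":[0.06,-0.16,0.02],"dr":[0,0,0],"hand":0.2},{"linear":[0.07,-0.16,0.02],"dr":[0,0,0],"hand":0.2}]'
python3 -c "
from h import *
pose();import time
C,im=snap('wrist','w10')
R,e,o=pose();print(e,o['joint_vel'].max())
for t,z in(('leaf_hole',.046),('leaf_handle',.039),('pin',.05),('pin_holder',.048)):
    print(t,[(d['xy'],d['score'],ray(C,d['xy'],z)) for d in bot.place_of('wrist',t)])
"
```

```text
eef_pos: [0.4795, 0.0645, 0.0164]
contact_force: [0.3, -2.6, 8.5]
t: 17.85
eef_pos: [0.4998, -0.0108, 0.1778]
tool_rot: [-0.488, 0.487, -0.511, 0.514]
contact_force: [-0.0, -0.5, -1.0]
gripper_width: 0.596
[ 0.4978 -0.0115  0.1765] 0.04311820856729049
leaf_hole [([351.8, 99.3], 0.84, array([0.5296, 0.0594, 0.046 ]))]
leaf_handle [([286.7, 98.4], 0.72, array([0.4788, 0.0624, 0.039 ])), ([281.9, 346.0], 0.64, array([ 0.4549, -0.1777,  0.039 ]))]
pin []
pin_holder []
```

View pics/w10.png

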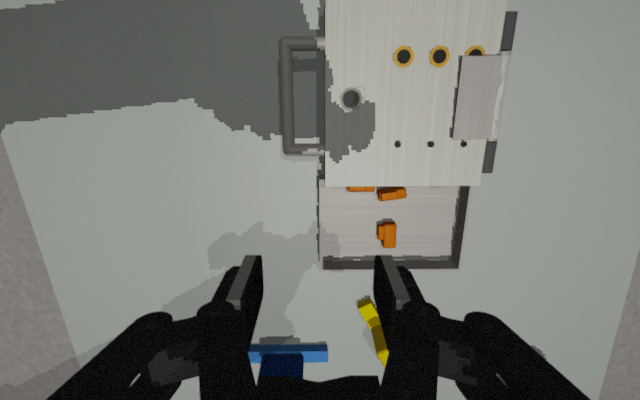

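The leaf is shut flat. The hole is at (351,98), the handle on the left at (285,97), and the lumps are in the tray. Next I move over the pin holder.

```bash
python3 -m crank '[{"linear":[-0.03,0,0],"dr":[0,0,0],"hand":0.2},{"linear":[-0.065,0,-0.005],"dr":[0,0,0],"hand":0.2},{"linear":[-0.1,0,-0.01],"dr":[0,0,0],"hand":0.2},{"linear":[-0.135,0,-0.015],"dr":[0,0,0],"hand":0.2},{"linear":[-0.17,0,-0.02],"dr":[0,0,0],"hand":0.2},{"linear":[-0.205,0,-0.023],"dr":[0,0,0],"hand":0.2},{"linear":[-0.24,0,-0.023],"dr":[0,0,0],"hand":0.2},{"linear":[-0.265,0,-0.023],"dr":[0,0,0],"hand":0.2},{"linear":[-0.279,0,-0.023],"dr":[0,0,0],"hand":0.2},{"linear":[-0.279,0,-0.023],"dr":[0,0,0],"hand":0.2}]';python3 -m crank '[{"linear":[0,0,0],"dr":[0,0,0],"hand":0.2},{"linear":[0,0,0],"dr":[0,0,0],"hand":0.2}]'
python3 -c "
from h import *
C,im=snap('wrist','w11')
R,e,o=pose();print(e)
for t,z in(('pin',.008),('pin_tip',.008),('pin_holder',0)):
    print(t,[(d['xy'],d['score'],ray(C,d['xy'],z)) for d in bot.place_of('wrist',t)])
h=cv2.cvtColor(im,cv2.COLOR_BGR2HSV); b=cv2.inRange(h,(0,150,60),(8,255,255))|cv2.inRange(h,(172,150,60),(180,255,255)); k,l,st,ce=cv2.connectedComponentsWithStats(b)
for j in range(1,k):
    if st[j,4]>100: print(st[j],ce[j])
print('pred',proj(C,[.488,.268,.088]),proj(C,[.488,.268,.053]),proj(C,[.488,.268,.048]))
"
```

```text
t: 18.93
eef_pos: [0.4851, 0.2781, 0.1761]
tool_rot: [0.49, -0.49, 0.51, -0.509]
contact_force: [-0.6, 0.8, -0.6]
gripper_width: 0.601
t: 19.1
eef_pos: [0.4868, 0.2716, 0.1758]
tool_rot: [-0.487, 0.489, -0.511, 0.512]
contact_force: [-0.3, -0.2, -0.7]
gripper_width: 0.602
[0.4871 0.2713 0.1759]
pin [([317.7, 177.9], 0.79, array([0.4859, 0.2712, 0.008 ])), ([410.2, 194.4], 0.76, array([0.5733, 0.2509, 0.008 ])), ([369.6, 375.2], 0.15, array([0.5349, 0.0328, 0.008 ]))]
pin_tip [([407.9, 197.3], 0.59, array([0.5712, 0.248 , 0.008 ]))]
pin_holder [([317.2, 178.0], 0.57, array([0.4853, 0.269 , 0.    ]))]
[307 186  24  36 614] [318.5261 205.2134]
[414 207  25  18 115] [423.     212.3913]
[418 212  26  21 115] [427.5739 217.713 ]
[422 217  27  21 136] [432.2574 223.    ]
[ 426  222   39   37 1043] [445.1582 240.1611]
pred [320.6592 210.2849] [320.3806 195.5476] [320.3462 193.7233]
```

View pics/w11.png

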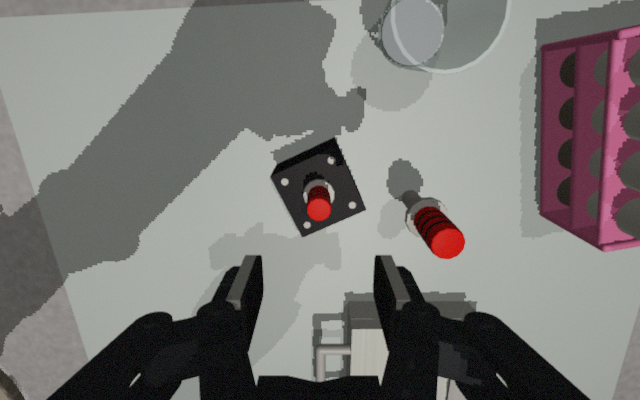

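The pin holder and small pin are centred near (318,195), red top at (319,210). The big pin is off to the right, clear of the fingers. I grip the small pin now.

```bash
python3 -m crank '[{"linear":[0.003,0.03,0],"dr":[0,0,0],"hand":0.2},{"linear":[0.003,0.06,0],"dr":[0,0,0],"hand":0.2},{"linear":[0.003,0.085,0],"dr":[0,0,0],"hand":0},{"linear":[0.003,0.105,0],"dr":[0,0,0],"hand":0},{"linear":[0.003,0.117,0],"dr":[0,0,0],"hand":0},{"linear":[0.003,0.117,0],"dr":[0,0,0],"hand":-0.5},{"linear":[0.003,0.117,0],"dr":[0,0,0],"hand":-1},{"linear":[0.003,0.117,0],"dr":[0,0,0],"hand":-1},{"linear":[0.003,0.117,0],"dr":[0,0,0],"hand":-1},{"linear":[0.003,0.117,0],"dr":[0,0,0],"hand":-1}]' 80
python3 -m crank '[{"linear":[0,0,0],"dr":[0,0,0],"hand":-1},{"linear":[0,0,0],"dr":[0,0,0],"hand":-1}]'
```

```text
t: 20.13
eef_pos: [0.4876, 0.2707, 0.0605]
tool_rot: [-0.489, 0.488, -0.511, 0.512]
contact_force: [0.8, 0.7, -0.6]
gripper_width: 0.184
t: 20.3
eef_pos: [0.4872, 0.2705, 0.06]
tool_rot: [-0.489, 0.488, -0.511, 0.511]
contact_force: [0.5, 0.1, 3.0]
gripper_width: 0.183
```

```bash
python3 -m crank '[{"linear":[0,-0.02,0],"dr":[0,0,0],"hand":-1},{"linear":[0,-0.05,0],"dr":[0,0,0],"hand":-1},{"linear":[0,-0.08,0],"dr":[0,0,0],"hand":-1},{"linear":[0.02,-0.1,0],"dr":[0,0,0],"hand":-1},{"linear":[0.05,-0.1,0.01],"dr":[0,0,0],"hand":-1},{"linear":[0.085,-0.1,0.02],"dr":[0,0,0],"hand":-1},{"linear":[0.12,-0.1,0.035],"dr":[0,0,0],"hand":-1},{"linear":[0.155,-0.1,0.05],"dr":[0,0,0],"hand":-1},{"linear":[0.185,-0.09,0.07],"dr":[0,0,0],"hand":-1},{"linear":[0.206,-0.07,0.082],"dr":[0,0,0],"hand":-1}]'
python3 -m crank '[{"linear":[0,0.015,0],"dr":[0,0,0],"hand":-1},{"linear":[0,0.028,0],"dr":[0,0,0],"hand":-1},{"linear":[0,0.028,0],"dr":[0,0,0],"hand":-1},{"linear":[0,0.028,0],"dr":[0,0,0],"hand":-1}]'
cat > m.py <<'E'
from h import *
import sys
C,im=snap('wrist',sys.argv[1]); R,e,o=pose(); print(e,o['contact_force'],o['t'])
for t in('leaf_hole','pin_tip','pin'):
    print(t,[(d['xy'],round(d['score'],2),ray(C,d['xy'],.046)) for d in bot.place_of('wrist',t)])
print('pred tip',proj(C,e-[0,0,.052]),'pred hole',proj(C,[.5293,.060,.046]),e[2]-.052)
E
python3 m.py w12
python3 - <<'E'
from h import *
im=cv2.imread('pics/w12.png'); g=cv2.cvtColor(im,cv2.COLOR_BGR2GRAY)
np.set_printoptions(linewidth=250)
print(g[120:240:4,230:360:4])
E
```

```text
t: 21.13
eef_pos: [0.5628, 0.0569, 0.1315]
tool_rot: [-0.489, 0.486, -0.51, 0.514]
contact_force: [-0.2, -1.2, -0.8]
gripper_width: 0.181
t: 21.47
eef_pos: [0.5585, 0.0622, 0.1011]
tool_rot: [0.489, -0.489, 0.511, -0.51]
contact_force: [-0.2, -0.7, -0.9]
gripper_width: 0.185
[0.5592 0.0625 0.1019] [ 0.253   1.027  -1.0902] 21.5167
leaf_hole [([271.0, 226.2], 0.91, array([0.5283, 0.0614, 0.046 ]))]
pin_tip [([319.5, 226.9], 0.79, array([0.5588, 0.0596, 0.046 ]))]
pin [([319.0, 226.0], 0.86, array([0.5585, 0.0602, 0.046 ]))]
pred tip [320.0213 224.9437] pred hole [272.7063 228.1576] 0.04992042495799542
[[107 112 109 112 113 113 111 112 113 112 112 112 114 114 113 115 112 115 116 119 112 118 114 119 116 116 116 116 111 117 198 195 196]
 [106 111 112 113 110 114 114 111 111 113 114 113 109 113 112 114 114 113 118 117 114 115 116 117 119 114 116 117 113 115 197 196 196]
 [106 113 112 111 112 116 112 111 115 114 110 112 113 117 113 114 113 116 115 117 114 116 118 115 114 115 114 117 114 113 115 194 197]
 [109 109 110 112 111 112 112 109 113 110 112 114 111 116 113 117 113 115 112 114 114 1
[... 2858 characters left out ...]
193 197 194 193 194 196]
 [175 176 176 185 182 184 184 191 158 103  79  77 113 185 176 187 149 114 111 113  97  99  89 104 111 173 192 194 198 194 195 194 194]
 [175 176 176 184 181 181 183 188 132 107  81  82  78 132 186 187 188 171 114  96  71  69  69  68 148 192 190 194 197 194 193 193 195]
 [177 176 177 184 181 185 185 164  98  73  90 102  89  76 168 187 188 189 170 174  58  68  70  66  65 190 192 195 195 193 195 193 195]
 [175 175 176 183 183 183 184 174 152  78  79  81  74 124 180 187 176 170 170 175  58  61  61  63  68 191 190 194 194 192 195 194 194]
 [175 175 174 183 182 183 184 186 154 139  78  78 110 134 170 174 170 170 169 174  58  63  63  64  64 190 191 192 194 192 194 194 194]]
```

Run:
```python
from h import *
im=cv2.imread('pics/w12.png'); g=cv2.cvtColor(im,cv2.COLOR_BGR2GRAY)
np.set_printoptions(linewidth=250)
print(g[212:246:2,256:290:2]); print(g[212:246:2,304:336:2])
```

```text
[[188 191 188 184 187 189 188 191 189 148 111 110 113 174 113 111 114]
 [188 191 187 184 185 189 191 189 190 189 188 190 190 191 142 114 113]
 [174 192 189 184 185 190 177 172 168 172 188 188 191 192 154 111 112]
 [183 191 187 185 163 158 142 121 112 120 146 155 187 193 182 159 169]
 [178 191 188 158 139 103  74  79  80  77  79 113 145 185 195 176 187]
 [183 190 167 157  85  95  74  79  78  80  79  80  91 149 191 177 184]
 [175 188 161 132  68 107  84  81  78  82  76  78  71 132 165 186 186]
 [182 174 162 105  75  81 102  91  80  78  80  79  83 111 144 186 186]
 [185 164 161  98  73  73  90  90  92 102 100  89  90  76 140 168 186]
 [185 167 160 130  75  76  79  79  80  92  94  79  69  79 141 166 187]
 [186 174 162 152  90  78  80  79  83  81  77  74  71 124 146 180 185]
 [185 187 164 155 136  77  80  78  77  74  78  74  90 140 151 190 186]
 [186 186 183 154 143 139 102  78  74  78  85 110 126 134 171 170 172]
 [183 183 189 174 152 151 151 145 135 140 145 123 124 158 174 162 168]
 [184 184 190 186 181 162 149 151 149 147 125 133 162 173 174 169 166]
 [186 187 191 187 184 185 186 183 1
[... 547 characters left out ...]
  68  64 148 193 192 190 190]
 [116  97  80  60  65  62  65  65  70  66  67  68 184 194 190 190]
 [169 174  74  58  63  68  70  70  69  66  68  65 171 190 190 192]
 [171 172 113  58  61  60  61  65  67  69  70  66 171 194 191 191]
 [171 175 121  58  60  61  64  61  69  63  66  68 157 191 190 190]
 [171 171 107  61  58  59  62  59  61  62  58  64 145 190 190 191]
 [171 174 102  58  60  63  61  63  63  64  62  64 118 190 189 191]
 [171 144  84  63  62  66  70  70  70  69  68  65  91 167 190 189]
 [ 74  64  63  72  89  97  96  98  96  95  85  82  71  68 139 185]
 [ 71  82  95  99  97  96  97  99  97  98  97  94  99  85  72  90]
 [ 99  94  96  96  99  96  98  97  97  97  97  99  97 101  97  70]]
```

Run:
```python
from h import *
C=cam("wrist"); R,e,o=pose()
for u,v in((317.4,226),(319.5,226.9)):
    t=ray(C,(u,v),.050); h=ray(C,(272.8,227.8),.046); d=h-t; d[2]=0; print(t,h,d,R.T@d)
print(e,R[:,1])
```

```text
[0.5591 0.0611 0.05  ] [0.5307 0.0595 0.046 ] [-0.0284 -0.0016  0.    ] [ 0.0029 -0.0001 -0.0283]
[0.5604 0.0605 0.05  ] [0.5307 0.0595 0.046 ] [-0.0296 -0.001   0.    ] [ 0.0023 -0.0001 -0.0296]
[0.5599 0.062  0.1025] [ 0.0019  0.0004 -1.    ]
```

```bash
python3 -m crank '[{"linear":[0.001,-0.003,-0.012],"dr":[0,0,0],"hand":-1},{"linear":[0.0026,-0.003,-0.024],"dr":[0,0,0],"hand":-1},{"linear":[0.0026,-0.003,-0.029],"dr":[0,0,0],"hand":-1},{"linear":[0.0026,-0.003,-0.029],"dr":[0,0,0],"hand":-1},{"linear":[0.0026,0,-0.029],"dr":[0,0,0],"hand":-1},{"linear":[0.0026,0.002,-0.029],"dr":[0,0,0],"hand":-1},{"linear":[0.0026,0.004,-0.029],"dr":[0,0,0],"hand":-1},{"linear":[0.0026,0.0055,-0.029],"dr":[0,0,0],"hand":-1},{"linear":[0.0026,0.007,-0.029],"dr":[0,0,0],"hand":-1}]'
python3 m.py w13
```

```text
t: 22.42
eef_pos: [0.5305, 0.0597, 0.0941]
tool_rot: [0.488, -0.488, 0.511, -0.511]
contact_force: [-1.2, 0.2, 0.9]
gripper_width: 0.184
[0.5303 0.0597 0.0939] [-0.0827  0.4904 -0.3028] 22.4667
leaf_hole [([316.7, 226.9], 0.57, array([0.5292, 0.06  , 0.046 ]))]
pin_tip [([318.1, 224.8], 0.93, array([0.5301, 0.0614, 0.046 ]))]
pin [([316.4, 223.8], 0.92, array([0.5291, 0.0621, 0.046 ]))]
pred tip [318.4663 224.7325] pred hole [316.8213 226.9672] 0.04187631927897253
```

```bash
for i in 1 2 3; do python3 -m crank '[{"linear":[0,0.0015,0],"dr":[0,0,0],"hand":-1},{"linear":[0,0.003,0],"dr":[0,0,0],"hand":-1}]' | egrep 'eef|contact'; done
```

```text
eef_pos: [0.5304, 0.0597, 0.0916]
contact_force: [-2.2, -0.4, 5.2]
eef_pos: [0.53, 0.0596, 0.0881]
contact_force: [-1.7, 0.4, 0.2]
eef_pos: [0.5301, 0.0597, 0.0851]
contact_force: [-1.5, 0.7, 0.2]
```

```bash
for i in 1 2 3 4; do python3 -m crank '[{"linear":[0,0.001,0],"dr":[0,0,0],"hand":-1},{"linear":[0,0.002,0],"dr":[0,0,0],"hand":-1},{"linear":[0,0.002,0],"dr":[0,0,0],"hand":-1}]' | egrep 'eef|contact'; done
```

```text
eef_pos: [0.5301, 0.0596, 0.0831]
contact_force: [-2.0, 0.9, -0.7]
eef_pos: [0.5301, 0.0595, 0.0812]
contact_force: [-2.5, 1.3, 0.5]
eef_pos: [0.5302, 0.0596, 0.0792]
contact_force: [-2.4, 1.9, 0.2]
eef_pos: [0.5302, 0.0598, 0.0772]
contact_force: [-3.8, 2.4, -0.4]
```

```bash
python3 -m crank '[{"linear":[-0.0003,0.0015,-0.0005],"dr":[0,0,0],"hand":-1},{"linear":[-0.0003,0.003,-0.0005],"dr":[0,0,0],"hand":-1},{"linear":[-0.0003,0.004,-0.0005],"dr":[0,0,0],"hand":-1}]' | egrep 'eef|contact';for i in 1 2 ; do python3 -m crank '[{"linear":[0,0.002,0],"dr":[0,0,0],"hand":-1},{"linear":[0,0.004,0],"dr":[0,0,0],"hand":-1},{"linear":[0,0.004,0],"dr":[0,0,0],"hand":-1}]' | egrep 'eef|contact'; done; for i in 1 2 ; do python3 -m crank '[{"linear":[0,0.001,0],"dr":[0,0,0],"hand":-1},{"linear":[0,0.001,0],"dr":[0,0,0],"hand":-1},{"linear":[0,0.001,0],"dr":[0,0,0],"hand":-1}]' | egrep 'eef|contact'; done
```

```text
eef_pos: [0.53, 0.0599, 0.0733]
contact_force: [-1.9, 2.1, 2.1]
eef_pos: [0.5299, 0.0599, 0.069]
contact_force: [-0.4, 2.0, -2.1]
eef_pos: [0.5299, 0.0599, 0.065]
contact_force: [-0.7, 2.9, -2.8]
eef_pos: [0.5299, 0.0599, 0.0643]
contact_force: [0.2, 2.9, -2.0]
eef_pos: [0.5299, 0.0599, 0.0634]
contact_force: [-0.6, 3.0, -1.0]
```

```bash
for i in 1 2 3 4; do python3 -m crank '[{"linear":[0,0.001,0],"dr":[0,0,0],"hand":-1},{"linear":[0,0.001,0],"dr":[0,0,0],"hand":-1},{"linear":[0,0.001,0],"dr":[0,0,0],"hand":-1}]' | egrep 'eef|contact'; done
```

```text
eef_pos: [0.5299, 0.0599, 0.0624]
contact_force: [-0.2, 3.3, 0.5]
eef_pos: [0.5298, 0.0599, 0.0613]
contact_force: [-0.9, 3.2, 0.1]
eef_pos: [0.5298, 0.0599, 0.0603]
contact_force: [-1.3, 2.9, -0.8]
eef_pos: [0.5298, 0.0599, 0.0593]
contact_force: [-1.5, 3.0, 0.8]
```

```bash
for i in 1 2 3 4; do python3 -m crank '[{"linear":[0,0.0005,0],"dr":[0,0,0],"hand":-1},{"linear":[0,0.0005,0],"dr":[0,0,0],"hand":-1},{"linear":[0,0.0005,0],"dr":[0,0,0],"hand":-1}]' | egrep 'eef|contact'; done
```

```text
eef_pos: [0.5298, 0.0599, 0.0589]
contact_force: [-0.8, 3.6, -1.4]
eef_pos: [0.5299, 0.0599, 0.0584]
contact_force: [-1.2, 3.8, 1.3]
eef_pos: [0.5299, 0.0599, 0.0579]
contact_force: [-1.8, 4.5, -0.4]
eef_pos: [0.5298, 0.0599, 0.0573]
contact_force: [-1.0, 3.4, 0.8]
```

```bash
for i in 1 2 3 4; do python3 -m crank '[{"linear":[-0.0001,0.0005,0],"dr":[0,0,0],"hand":-1},{"linear":[-0.0001,0.0005,0],"dr":[0,0,0],"hand":-1},{"linear":[-0.0001,0.0005,0],"dr":[0,0,0],"hand":-1}]' | egrep 'eef|contact'; done
```

```text
eef_pos: [0.5298, 0.0599, 0.0569]
contact_force: [-1.3, 2.8, -0.1]
eef_pos: [0.5298, 0.06, 0.0564]
contact_force: [-1.5, 3.9, 1.5]
eef_pos: [0.5298, 0.06, 0.0559]
contact_force: [-2.1, 2.9, 3.3]
eef_pos: [0.5298, 0.0601, 0.0554]
contact_force: [-3.3, 1.1, 3.7]
```

```bash
for i in 1 2 3 4; do python3 -m crank '[{"linear":[0,0.0004,0],"dr":[0,0,0],"hand":-1},{"linear":[0,0.0004,0],"dr":[0,0,0],"hand":-1},{"linear":[0,0.0004,0],"dr":[0,0,0],"hand":-1}]' | egrep 'eef|contact'; done
```

```text
eef_pos: [0.5298, 0.0601, 0.055]
contact_force: [-3.6, 2.0, 5.0]
eef_pos: [0.5298, 0.0601, 0.0547]
contact_force: [-3.0, 2.0, 6.2]
eef_pos: [0.5298, 0.0601, 0.0544]
contact_force: [-3.0, 2.8, 6.2]
eef_pos: [0.5297, 0.0601, 0.054]
contact_force: [-3.8, 2.4, 7.7]
```

```bash
for i in 1 2 3 4 5; do python3 -m crank '[{"linear":[0,0.0004,0],"dr":[0,0,0],"hand":-1},{"linear":[0,0.0004,0],"dr":[0,0,0],"hand":-1},{"linear":[0,0.0004,0],"dr":[0,0,0],"hand":-1}]' 110| egrep 'eef|contact'; done
```

```text
eef_pos: [0.5297, 0.0601, 0.0537]
contact_force: [-4.4, 1.4, 7.4]
eef_pos: [0.5297, 0.0601, 0.0533]
contact_force: [-4.0, 2.1, 8.8]
eef_pos: [0.5297, 0.0602, 0.053]
contact_force: [-4.7, 1.2, 10.9]
eef_pos: [0.5297, 0.0602, 0.0527]
contact_force: [-5.0, 1.8, 10.7]
eef_pos: [0.5296, 0.0602, 0.0524]
contact_force: [-5.1, 2.3, 12.1]
```

```bash
for i in 1 2 3; do python3 -m crank '[{"linear":[0,0.0004,-0.0002],"dr":[0,0,0],"hand":-1},{"linear":[0,0.0004,-0.0002],"dr":[0,0,0],"hand":-1},{"linear":[0,0.0004,-0.0002],"dr":[0,0,0],"hand":-1}]' | egrep 'eef|contact'; done; python3 m.py w14
python3 - <<'E'
from h import *
for n in("scene","top"):
    C=cam(n); bot.read_camera(n)
    for t,z in(("leaf_hole",.046),("leaf_handle",.039),("pin",.006)): print(n,t,[(d['xy'],round(d['score'],2),ray(C,d['xy'],z)) for d in bot.place_of(n,t)][:2])
g=cv2.cvtColor(cv2.imread('pics/w14.png'),cv2.COLOR_BGR2GRAY); np.set_printoptions(linewidth=250); print(g[196:256:3,280:360:3])
E
```

```text
eef_pos: [0.5297, 0.0602, 0.0521]
contact_force: [-5.0, 1.3, 13.4]
eef_pos: [0.5296, 0.0602, 0.052]
contact_force: [-4.6, 1.1, 15.1]
eef_pos: [0.5296, 0.0602, 0.0519]
contact_force: [-5.8, 0.5, 18.4]
[0.5296 0.0602 0.0519] [-7.0807  1.4266 18.4319] 31.4167
leaf_hole [([222.3, 254.3], 0.67, array([0.4828, 0.066 , 0.046 ]))]
pin_tip []
pin [([319.2, 225.6], 0.82, array([0.5306, 0.0789, 0.046 ]))]
pred tip [318.661  224.8146] pred hole [318.3143 261.2988] -6.8802346547929e-05
scene leaf_hole [([361.2, 192.1], 0.7, array([0.53  , 0.0605, 0.046 ]))]
scene leaf_handle [([374.0, 184.8], 0.89, array([0.4817, 0.0611, 0.039 ]))]
scene pin [([406.5, 259.2], 0.61, array([0.5761, 0.2495, 0.006 ])), ([363.1, 205.3], 0.48, array([0.5304, 0.0723, 0.006 ]))]
top leaf_hole [([397.3, 154.8], 0.48, array([ 0.7248, -0.27  ,  0.046 ])), ([320.2, 215.5], 0.19, array([ 0.5394, -0.0191,  0.046 ]))]
top leaf_handle [([330.0, 204.1], 0.22, array([ 0.5748, -0.0512,  0.039 ]))]
top pin [([239.4, 206.2], 0.55, array([0.579 , 0.2414, 0.006 ]))]
[[118 116 120 120 119 119 120 118 116 117 121 119 119 120 118 117 119 
[... 1450 characters left out ...]
 121 119 122 119 122 123 124 121]
 [125 120 118 116 119 119 120 120 115 116 118 103  87 107 118 116 117 120 123 120 121 120 123 121 122 121 120]
 [123 120 119 121 120 121 122 120 108  93 102 104 103 106 105 104  98 116 122 122 119 119 118 117 120 120 119]
 [121 121 119 118 119 120 112  94 105 101  99 103 103 105 104 103 105 103  97 113 122 122 120 120 120 121 119]
 [124 117  88  92  94  90  81 106 103 102 103 103 106 104 100 102 105 100 107  97 119 121 121 122 120 118 120]
 [112 103  92  91  94  77  89 103 100  98  56  38  28  39  39  54 101  77  79  80  87  93 119 122 121 121 117]
 [103  91  84  77  77  75  35  39  75  34  36  33  38  36  29  39  33  62  53  13  78  80  75  88 120 121 163]]
```

```bash
python3 -m crank '[{"linear":[0,-0.0002,-0.0004],"dr":[0,0,0],"hand":-1},{"linear":[0,-0.0002,-0.0004],"dr":[0,0,0],"hand":-1},{"linear":[0,-0.0002,-0.0004],"dr":[0,0,0],"hand":-1},{"linear":[0,-0.0002,-0.0004],"dr":[0,0,0],"hand":-1}]' | egrep 'eef|rot|contact|width'
python3 - <<'E'
from h import *
C=cam("wrist"); R,e,o=pose(); print(e,R[:,1],o["contact_force"],o["torque"])
for dz in(0,.004,.008): print(dz,proj(C,[.5298,.0732,.0495+dz]),proj(C,[.5168,.0602,.0495+dz]))
g=cv2.cvtColor(cv2.imread('pics/w14.png'),cv2.COLOR_BGR2GRAY); np.set_printoptions(linewidth=250); print(g[236:290:3,275:365:3])
E
```

```text
eef_pos: [0.5296, 0.0602, 0.052]
tool_rot: [-0.489, 0.488, -0.511, 0.512]
contact_force: [-4.4, 1.1, 15.5]
gripper_width: 0.176
[0.5296 0.0602 0.052 ] [ 0.0016 -0.0006 -1.    ] [-4.3559  1.1294 15.4586] [ 0.3195  1.0441 -0.0091]
0 [318.1779 239.7389] [292.4086 265.5202]
0.004 [318.197  243.4539] [291.8183 269.7452]
0.008 [318.2171 247.3538] [291.1993 274.1748]
[[158 119 121 120 120 119 121 122 118 119 114 117 118 119 118 118 116 119 118 121 120 119 119 120 121 120 121 121 119 119]
 [166 119 122 118 119 118 118 120 119 119 118 116 100  91  92  96  99 103 118 120 122 119 120 121 122 122 121 122 114 120]
 [165 119 120 118 115 116 119 119 122 110  92 101 104 101 105 104 104 104 103 109 121 122 121 121 125 119 121 121 116 117]
 [164 118 122 117 119 121 119 120 105 105 102 101 105 103 104 104 100 104 106 107  85 119 119 120 121 122 122 121 117 115]
 [163 116 117 103  91  92  88  86 103 104  97  99  88  75  80  76  88 102 105 104 103  84 105 104 121 119 120 119 115 116]
 [165 118  93  93  80  77  72  72  54  98 101  58  41  40  38  31  44  45  77  80  50  57  75  75  91 116 122 119 119 117]
[... 777 characters left out ...]
 31  35  34  32  31  38  36  36  32  36  28   6  19  69  77  76  80  59  22  15  22]
 [ 11  25  13  74  76  74  75  23   4  37  33  24  18  16  23  18  20  19  31  26  12  20  52  77  76  77  75  19  26  19]
 [ 16  23  39  76  73  77  76  12  13  34  12  37  34  32  28  37  40  39  18  21  31  17  36  77  75  73  77  23  11  19]
 [ 15  13  60  74  77  77  73   9  10  21  32  36  43  37  41  30  41  29  36  34   7  20  19  77  76  74  74  22  23  20]
 [ 24  23  67  76  76  76  65  16  15  30  31  34  35  35  28  33  32  38  40  28  21  12  20  73  76  74  76  31  25  25]
 [ 25  13  73  75  74  74  56  23  24  38  38  29  40  44  46  44  42  29  42  24  30  18  14  78  80  73  66  40  22  15]]
```

The collar's front edge is at row 239, against 239.7 predicted for seated. I'll hold for a moment to check the push stays steady.

```bash
for i in 1 2 3; do python3 -m crank '[{"linear":[0,0,0],"dr":[0,0,0],"hand":-1},{"linear":[0,0,0],"dr":[0,0,0],"hand":-1},{"linear":[0,0,0],"dr":[0,0,0],"hand":-1},{"linear":[0,0,0],"dr":[0,0,0],"hand":-1}]' | egrep 't:|eef|contact|width'; done
```

```text
t: 32.63
eef_pos: [0.5296, 0.0602, 0.052]
tool_rot: [-0.489, 0.488, -0.511, 0.512]
contact_force: [-4.7, 1.4, 14.4]
gripper_width: 0.174
t: 32.97
eef_pos: [0.5296, 0.0602, 0.052]
tool_rot: [-0.489, 0.488, -0.511, 0.512]
contact_force: [-5.5, 0.6, 15.3]
gripper_width: 0.178
t: 33.3
eef_pos: [0.5296, 0.0602, 0.052]
tool_rot: [-0.489, 0.488, -0.511, 0.512]
contact_force: [-4.6, 1.7, 15.4]
gripper_width: 0.173
```

```bash
python3 -c "
from station import bot
print(bot.hand_in()); o=bot.get_obs(); print(o['t'],o['contact_force'],o['gripper_width'])"
```

```text
the job is handed in; nothing more can be done
None
the job is handed in; nothing more can be done
```

The mould is closed and pinned, and I handed the job in at about 33 s of the 72 s allowed. `hand_in` gives no verdict, so what follows rests on my own checks.

**What I did:**
- I gripped the larger blue scraper and wiped all three resin lumps into the tray, then set the scraper down upright on free bench.
- I pinched the handle and swung the upper half shut.
- I took the smaller pin from its holder and pushed it through both halves until the collar sat on the upper half.
- I kept gripping the pin and pressing down.

**Last checks:**
- **Lumps and scraper:** the pictures showed all three lumps in the tray and the scraper standing on the bench.
- **Collar:** its edge in the wrist picture was within about 1 px of where it should be when seated.
- **Push:** it held at 14.4 to 15.4 N for the last second, with the pose unchanged. The push stiffened sharply at the end, which points to metal-to-metal contact.
- **Tube rack, beaker and wash bottle:** I kept clear of them but did not measure them again at the end.

**Did not fit, or worth knowing:**
- **Pin slip:** the tool ended about 4 mm lower than I worked out, so the pin probably slid a little in the fingers while pressing.
- **Side force:** about 5 N stayed on the pin, so some of the push may be going into rubbing in the hole.
- **Scraper landing:** putting it down gave a short spike of about 90 N at the wrist, below the 120 N limit. It went through the gripped scraper, not the gripper's body.
- **Pin detector:** it found no pin tip in the last wrist picture. That fits a pin that is fully in, but does not prove it.

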